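# Unlock, load and lock the bead canister dock

## Task

The empty bead dock is locked: take the T-key from its stand, lower it down the shaft at the end of the dock onto the square stem and turn it anticlockwise to the stop to unlock it. Slide every canister standing on the bench into a slot of its own, fully home, with its foot flange under the slotted plate, then lock them in by turning the stem clockwise to the stop with the key. Finally put the key back upright in its stand; leave the red lid, the tub and the pliers where they lie.

Things in the scene. Friction and masses are not known exactly. Their poses are not given: they have to be found in the camera images.
- canister0: bead canister: upright clear round barrel 40 mm in diameter with a white lid of the same diameter, 100 mm tall overall, on a weighted round white foot flange 64 mm in diameter and 9 mm thick; about 0.18 kg, most of it in the foot. Origin: centre of its underside, z up; its yaw does not matter. Two or three canisters are present; an absent one has no pose.
- canister1: bead canister: upright clear round barrel 40 mm in diameter with a white lid of the same diameter, 100 mm tall overall, on a weighted round white foot flange 64 mm in diameter and 9 mm thick; about 0.18 kg, most of it in the foot. Origin: centre of its underside, z up; its yaw does not matter. Two or three canisters are present; an absent one has no pose.
- canister2: bead canister: upright clear round barrel 40 mm in diameter with a white lid of the same diameter, 100 mm tall overall, on a weighted round white foot flange 64 mm in diameter and 9 mm thick; about 0.18 kg, most of it in the foot. Origin: centre of its underside, z up; its yaw does not matter. Two or three canisters are present; an absent one has no pose.
- dock: fixed plywood dock with a slotted aluminium plate, three slots in a row, and a grey square tower (key shaft) at its +y end. Origin: bench level, middle of the row; +x from the slot mouths to the back, y along the row, z up. The deck's top is at z = 16 mm, from x = -26 mm to the back stop at x = 42 mm. The plate has its front edge at x = -24, underside at z = 30, top at z = 36 mm.
- seat0 (a point): where the underside centre of a canister fully home in this slot lies: on the deck, 16 mm above the bench. Axes as dock. Seats 0, 1, 2 lie 86 mm apart along the dock's +y. Each flange channel is 74 mm wide and 14 mm high.
- seat1 (a point): where the underside centre of a canister fully home in this slot lies: on the deck, 16 mm above the bench. Axes as dock. Seats 0, 1, 2 lie 86 mm apart along the dock's +y. The plate's slots are 50 mm wide, open to -x.
- seat2 (a point): where the underside centre of a canister fully home in this slot lies: on the deck, 16 mm above the bench. Axes as dock. Seats 0, 1, 2 lie 86 mm apart along the dock's +y. A canister enters along +x, its underside 16 to 21 mm above the bench.
- lug_mid (a point): top centre of the middle one of three upright steel lugs (12 mm wide, top 36 mm above the bench) on the lock bar, which runs before the deck (dock x = -40 to -28 mm, its top at z = 14 mm). Unlocked, a lug stands before the wall on the -y side of each slot; as the stem turns the lugs slide up to 35 mm along the dock's +y to stand before the flanges and bar the slots. Not to be handled.
- shaft_top (a point): centre of the top opening of the key shaft, 120 mm above the bench. The shaft is a square tower, 66 mm outside, 52 mm square inside, upright, sides along the dock's x and y.
- stem_top (a point): tip of the square stem standing in the middle of the shaft, 48 mm above the bench, 72 mm below the shaft's mouth. The stem is 20 mm square with a 10 mm high square taper on top (8 mm wide at the tip). At joint value 0 its sides lie along the dock's x and y; the point turns with the stem.
- stem (a joint): turn of the stem, rad: grows clockwise seen from above, 0 at its anticlockwise stop (unlocked), 1.2 at its clockwise stop (locked); starts at 1.05 to 1.2. Friction about 0.15 N m; stays where it is left. It drives the lock bar, 29 mm per rad.
- key: steel T-key, 175 mm tall, 0.35 kg. Origin: centre of its foot, z up the shank (16 mm thick). Cross-bar: 90 mm along y, 14 mm thick along x, 20 mm high, centre 165 mm above the origin. At the foot a square socket, 33 mm outside, 24.5 mm inside, open below, 30 mm deep, sides along x and y. Fully on the stem its origin is 30 mm below the stem's tip; it has about 0.26 rad of play there either way.
- stand: fixed wooden stand of the key, 68 mm square, 50 mm tall, with a square hole 40 mm wide from its top down to a floor 6 mm above the bench. Origin: centre of its underside; axes along its sides. The key stands on the floor of the hole, its origin 6 mm above the stand's.
- redlid: bystander: loose red plastic disc, 90 mm in diameter, 12 mm thick. Origin: centre of its underside.
- tub: bystander: loose open white tub, 84 mm in diameter, 35 mm tall. Origin: centre of its underside.
- pliers: bystander: loose pliers with yellow handles, 170 mm long along its x, 12 mm thick. Origin: at bench level between the handles.
Things that resemble listed ones, but are neither listed nor needed, are in the scene too. There is more than one size of the key; the one meant has the size given above.

How it is judged:
On the way, in this order (a step that is already met when the one before it is completed fails the run):
1. with the key's socket over the stem, the stem is turned back to unlock (below 0.12 rad) (value of joint stem below 0.12 rad and horizontal distance between key and stem_top below 0.006 m and z of key in the frame of stem_top below -0.018 m), for 0.1 s.
2. every canister stands fully home in a slot, flange under the plate (((horizontal distance between canister0 and seat0 below 0.011 m and z of canister0 in the frame of seat0 between -0.004 and 0.004 m and angle between canister0's own z axis and vertical below 0.08 rad) or (horizontal distance between canister0 and seat1 below 0.011 m and z of canister0 in the frame of seat1 between -0.004 and 0.004 m and angle between canister0's own z axis and vertical below 0.08 rad) or (horizontal distance between canister0 and seat2 below 0.011 m and z of canister0 in the frame of seat2 between -0.004 and 0.004 m and angle between canister0's own z axis and vertical below 0.08 rad)) and ((horizontal distance between canister1 and seat0 below 0.011 m and z of canister1 in the frame of seat0 between -0.004 and 0.004 m and angle between canister1's own z axis and vertical below 0.08 rad) or (horizontal distance between canister1 and seat1 below 0.011 m and z of canister1 in the frame of seat1 between -0.004 and 0.004 m and angle between canister1's own z axis and vertical below 0.08 rad) or (horizontal distance between canister1 and seat2 below 0.011 m and z of canister1 in the frame of seat2 between -0.004 and 0.004 m and angle between canister1's own z axis and vertical below 0.08 rad)) and ((horizontal distance between canister2 and seat0 below 0.011 m and z of canister2 in the frame of seat0 between -0.004 and 0.004 m and angle between canister2's own z axis and vertical below 0.08 rad) or (horizontal distance between canister2 and seat1 below 0.011 m and z of canister2 in the frame of seat1 between -0.004 and 0.004 m and angle between canister2's own z axis and vertical below 0.08 rad) or (horizontal distance between canister2 and seat2 below 0.011 m and z of canister2 in the frame of seat2 between -0.004 and 0.004 m and angle between canister2's own z axis and vertical below 0.08 rad))), for 0.2 s.
3. with the key's socket over the stem, the stem is turned to the stop (at least 1.1 rad) (value of joint stem above 1.1 rad and horizontal distance between key and stem_top below 0.006 m and z of key in the frame of stem_top below -0.018 m), for 0.1 s.
At the end, for the whole second after the job is handed in: every canister is home in a slot and at rest (within 11 mm of the seat across, 4 mm in height, tilt under 0.08 rad); stem at 1.1 rad or more; key at rest in its stand (within 8 mm of its axis, origin under 12 mm above the stand's, tilt under 0.08 rad) (all of step 2 and value of joint stem above 1.1 rad and horizontal distance between key and stand below 0.008 m and z of key in the frame of stand below 0.012 m and angle between key's own z axis and vertical below 0.08 rad and linear speed of each of key, canister0, canister1, canister2 below 0.02 m/s); the robot touches nothing.
It fails at once if the red lid is moved more than 40 mm (distance of redlid from where it was at the start of the episode above 0.04 m).
It fails at once if the tub is moved more than 40 mm (distance of tub from where it was at the start of the episode above 0.04 m).
It fails at once if the pliers is moved more than 40 mm (distance of pliers from where it was at the start of the episode above 0.04 m).
Of canister0, canister1, canister2 only 2 to 3 are there at a start; the rules pass over those that are not, and their reading is None.
At some moment in a run one of canister0, canister1, canister2 may be knocked a few centimetres aside while the robot is not near it.
It also fails if it takes over 210 s, if anything falls off the work surface, if the arm or the gripper's body presses on something with over 40 N, if the wrist force passes 120 N, or if a joint passes its speed limit or range.

## Robot

A 6-joint arm with a two-finger parallel gripper is mounted at the origin on the work surface. World frame = base frame: x ahead of the robot, y to its left, z up, the work surface at z = 0. Lengths are in m, angles in rad, forces in N, time in s.
With the tool pointing down it reaches from about 0.325 to 0.775 m from the base axis. Payload 5.5 kg.
Tool frame: the origin (TCP) lies at the very end of the fingers, on their centre line; the grasp point (between the pads) lies 19 mm behind it; z points along the fingers, x is the direction in which the jaws open and shut, and the axes are right-handed (so a half turn about z gives the same grasp; the last joint's range is limited). The gripper opens to 88 mm and grips with 3 to 60 N. Pads are 20 mm wide; open, the fingers measure 115 mm over their backs; the gripper's body (75 mm by 178 mm) begins 61 mm behind the grasp point.
Start: joints at [-0.057, 0.091, 1.231, -0, 1.82, -0.057], TCP at [0.6, -0, 0.201] pointing down, gripper open.
Joint ranges: [-2.87, 2.87], [-0.86, 2.18], [0.17, 2.46], [-1.51, 4.65], [0.06, 2.69], [-2.65, 2.65]. Speed limits (rad/s): [2.57, 2.57, 3.01, 3.14, 3.14, 3.14].

## Interface

Orientations are given as a unit quaternion [w, x, y, z].
In Python, from workcell import sensors, optics, r, silhouettes, spot_point gives the robot as it stands.
- The arm moves only by the shell command python3 -m jog 'ROWS'. ROWS is JSON, a list of rows, each a list of 7 numbers: the opening in per cent of the stroke, from 0 (shut) to 100 (fully open), then the shift along the world's x, y, z in cm, then the turn, a rotation vector about the world's x, y, z in degrees. A call has 1 to 20 rows; each row is the pose to reach, as a shift and turn from the pose commanded when the call began; what a row does not reach only later rows make up. A row lasts 1/12 s, in which the tool goes at most 41.7 mm and 7.16 degrees, less where a joint would pass 70% of its speed; a pose out of reach is approached as far as the arm can. A call with a gripper value outside its range is refused whole. The fingers move at their own pace and stop on an object; the grip force is fixed at half the most. Time passes only in rows, so rows that repeat a pose let the fingers close. It gives the time, the measured TCP pose, the force and the opening at its end, in the units of the state.
- sensors.state(): the state, without advancing time (a new reading comes with each control period).
- optics.read_camera(name): name is "scene" or "side" or "wrist"; returns (picture, depth): 400x640x3 uint8, red, green, blue; 400x640 float32, m along the optical axis (not along the pixel's ray), 0 where there is no reading.
- optics.calibration(name): a dict with "camera_matrix" (3x3 intrinsics, pixels), "eye" and "rotation" of the camera in the world; the wrist camera has in their place "mount" (4x4, takes a point from camera to tool coordinates, whose origin is the TCP and whose axes are the tool frame's). Camera axes: x right, y down, z forward; pixel columns grow to the right and rows downward; lengths in m; the calibration is good to about 2 mm. A picture is of the moment at which its call begins: read the wrist's pose just before it. calibration takes no time and is no camera call.
- r.finish_job(): hands the job in, once; it reports no verdict.
Trained networks look in the newest picture that a camera, given by its name, has taken for a name from the list of things; names that differ only in an ending like _2 or _b are one class to them, and where a whole thing is asked for, a point or a joint stands for the part that bears it (a point fixed in the world has none). Each returns a list of dicts, best first, with "score" (0 to 1); they miss things now and then, are a little off and sometimes report something else, mostly with a low value. They report only what shows in the picture. A call takes as long as a camera call. They do not tell look-alikes from the thing itself.
- silhouettes(camera, target): "region" (400x640 bool, what is visible of it).
- spot_point(camera, target): "xyz" ([x, y, z] in m, in the coordinates of the camera as it stood for that picture, good to about 4 mm: a listed point, or the origin of a listed thing).
The state is a dict: "time": time; "q": joint angles; "joint_velocities": joint speeds; "effort": joint torques, N m; "position": TCP position; "tcp_rot": TCP orientation; "contact_force": force on the tool from outside, world axes, zero at the start; "ft_torque": the same for the moment, N m; "width": finger opening in m.
Only numpy, scipy, OpenCV 4.12 (cv2) and the standard library are available. Lean on these libraries where they do the work, as an engineer would, in place of code of your own. Each camera call takes 0.05 s, during which the arm holds its last target.

## Working session

There is one attempt and no reset: what is moved stays moved. The work goes in short steps, Python scripts to look and compute and a shell command to move; the robot and the scene stay as the last step left them, time stands still between calls to the robot, and variables do not carry over. Pictures are saved under pics/ and viewed, and the job is handed in when it is done.

```bash
ls; mkdir -p pics; cat > h.py <<'E'
import numpy as np, cv2
from workcell import sensors, optics, r, silhouettes, spot_point
from scipy.spatial.transform import Rotation as R
def q2R(q): return R.from_quat([q[1],q[2],q[3],q[0]]).as_matrix()
def campose(name,st=None):
    c=optics.calibration(name)
    K=np.array(c["camera_matrix"])
    if name=="wrist":
        st=st or sensors.state()
        T=np.eye(4);T[:3,:3]=q2R(st["tcp_rot"]);T[:3,3]=st["position"]
        T=T@np.array(c["mount"]); return K,T[:3,:3],T[:3,3]
    return K,np.array(c["rotation"]),np.array(c["eye"])
def shot(name,fn=None):
    st=sensors.state()
    p,d=optics.read_camera(name)
    if fn: cv2.imwrite("pics/"+fn,cv2.cvtColor(p,cv2.COLOR_RGB2BGR))
    return p,d,campose(name,st)
def cloud(d,P):
    K,Rm,e=P
    v,u=np.mgrid[:d.shape[0],:d.shape[1]]
    c=np.stack([(u-K[0,2])/K[0,0]*d,(v-K[1,2])/K[1,1]*d,d],-1)
    w=c@Rm.T+e
    w[d<=0]=np.nan
    return w
def spots(name,t,P):
    K,Rm,e=P
    return [(round(x["score"],2),np.round(Rm@np.array(x["xyz"])+e,4)) for x in spot_point(name,t)]
E
python3 - <<'E'
from h import *
for n in("scene","side","wrist"):
    p,d,P=shot(n,n+"0.png"); print(n,P[2],P[1].tolist(),P[0].tolist())
    for t in ("canister0","dock","seat0","seat1","seat2","lug_mid","shaft_top","stem_top","key","stand","redlid","tub","pliers"):
        print(t,spots(n,t,P))
print(sensors.state())
E
```

```text
pics
scene [0.89109287 0.73958791 0.64830452] [-0.11425564232143694, 0.23241486931832248, 0.8488845555831168, -0.460786271507645] [[363.73482876970354, 0.0, 320.2298577602014], [0.0, 363.73482876970354, 203.852022102952], [0.0, 0.0, 1.0]]Traceback (most recent call last):
  File "<stdin>", line 5, in <module>
  File "h.py", line 27, in spots
    return [(round(x["score"],2),np.round(Rm@np.array(x["xyz"])+e,4)) for x in spot_point(name,t)]
                                          ~~^~~~~~~~~~~~~~~~~~~
ValueError: matmul: Input operand 1 has a mismatch in its core dimension 0, with gufunc signature (n?,k),(k,m?)->(n?,m?) (size 3 is different from 4)
```

```bash
sed -i 's/return K,np.array(c\["rotation"\]),/return K,q2R(c["rotation"]),/' h.py
python3 - <<'E'
from h import *
for n in("scene","side","wrist"):
    p,d,P=shot(n,n+"1.png"); print(n,P[2],P[1][:,2])
    for t in ("canister0","dock","seat0","seat1","seat2","lug_mid","shaft_top","stem_top","key","stand","redlid","tub","pliers"):
        print(t,[(a,b.tolist()) for a,b in spots(n,t,P)])
print(sensors.state())
E
```

```text
scene [0.89109287 0.73958791 0.64830452] [-0.40816686 -0.72919928 -0.54924332]
canister0 [(0.86, [0.4133, -0.1634, 0.0024]), (0.72, [0.4453, -0.365, 0.0004]), (0.69, [0.5633, -0.3295, -0.005])]
dock [(0.82, [0.5874, -0.0523, 0.0006]), (0.64, [0.6024, -0.0493, 0.0168])]
seat0 [(0.84, [0.5819, -0.1396, 0.017]), (0.76, [0.5989, -0.0518, 0.0159]), (0.75, [0.418, 0.0827, -0.001]), (0.74, [0.6189, 0.0308, 0.0155]), (0.53, [0.4233, 0.2863, 0.0016])]
seat1 [(0.84, [0.5819, -0.1396, 0.017]), (0.76, [0.5989, -0.0518, 0.0159]), (0.75, [0.418, 0.0827, -0.001]), (0.74, [0.6189, 0.0308, 0.0155]), (0.53, [0.4233, 0.2863, 0.0016])]
seat2 [(0.84, [0.5819, -0.1396, 0.017]), (0.76, [0.5989, -0.0518, 0.0159]), (0.75, [0.418, 0.0827, -0.001]), (0.74, [0.6189, 0.0308, 0.0155]), (0.53, [0.4233, 0.2863, 0.0016])]
lug_mid [(0.59, [0.5537, -0.0554, 0.0388])]
shaft_top [(0.94, [0.6248, 0.1245, 0.1188])]
stem_top []
key [(0.63, [0.3886, 0.3927, -0.0009]), (0.6, [0.3085, 0.2089, 0.0022]), (0.56, [0.4183, 0.29, 0.0049])]
stand [(0.71, [0.4223, 0.2864, 0.0011])]
redlid [(0.67, [0.4163, 0.0839, -0.0002])]
tub [(0.9
[... 1891 characters left out ...]
ime': 2.2, 'q': array([-5.66968656e-02,  9.10939548e-02,  1.23070194e+00,  5.49441396e-06,
        1.81979060e+00, -5.66967663e-02]), 'joint_velocities': array([ 0.00056447, -0.00054764,  0.00134735, -0.00180341, -0.00113809,
        0.00035446]), 'effort': array([-1.56693500e-04, -4.46190119e+01, -4.06496394e+01,  6.97534368e-02,
        1.97061652e-02, -2.38201881e-05]), 'position': array([6.00016187e-01, 1.16514357e-06, 2.00633742e-01]), 'tcp_rot': array([-2.48343950e-06,  1.00000000e+00,  6.27368926e-07,  3.23002572e-06]), 'contact_force': array([-0.08103821,  0.50848016,  0.06176349]), 'ft_torque': array([-3.43431511e-02, -9.57714509e-05,  5.68515556e-03]), 'width': 0.08764131001996649}
```

View pics/scene1.png

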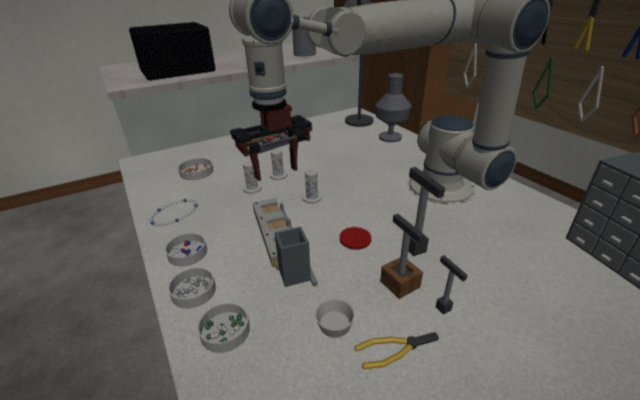

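View pics/side1.png

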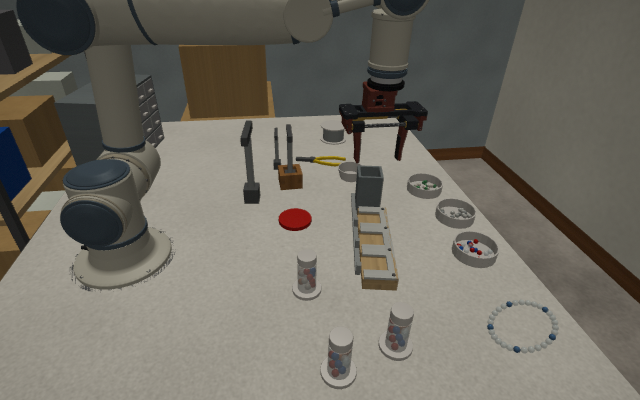

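View pics/wrist1.png

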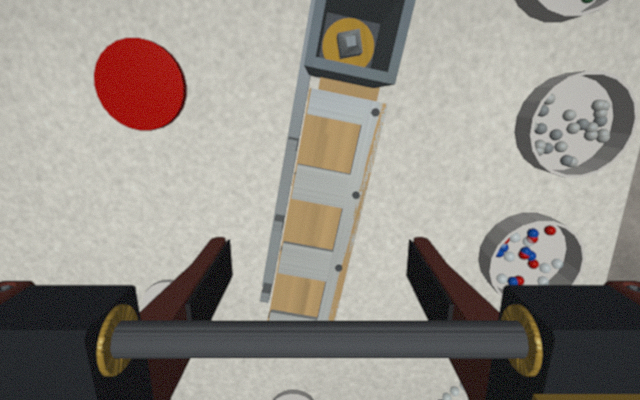

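```bash
python3 - <<'E'
from h import *
for n in("scene","side"):
    p,d,P=shot(n); w=cloud(d,P)
    print(n)
    for nm,(x,y,rad,z0,z1) in dict(keystand=(.42,.286,.07,.155,.25),keyA=(.307,.208,.07,.1,.3),keyB=(.389,.395,.07,.05,.25),stand=(.423,.286,.06,.035,.06),can0=(.416,-.165,.05,.08,.15),can1=(.447,-.366,.05,.08,.15),can2=(.563,-.331,.05,.08,.15),tower=(.627,.124,.06,.1,.15)).items():
        m=(np.hypot(w[...,0]-x,w[...,1]-y)<rad)&(w[...,2]>z0)&(w[...,2]<z1)
        q=w[m]
        if len(q)<5: print(nm,len(q));continue
        zt=np.percentile(q[:,2],97); t=q[q[:,2]>zt-.006]
        (c,s,a)=cv2.minAreaRect((t[:,:2]*1000).astype(np.float32))
        print(nm,len(q),"ztop",round(zt,4),"rect",np.round(c,1),np.round(s,1),round(a,1))
E
```

```text
scene
keystand 403 ztop 0.1832 rect [423.8 287.3] [89.5 15. ] 88.4
keyA 788 ztop 0.2262 rect [304.5 209. ] [116.9  19.7] 83.7
keyB 409 ztop 0.1335 rect [390.4 393.3] [68.1 11.5] 85.8
stand 728 ztop 0.0536 rect [423.3 285.3] [70.3 71. ] 2.7
can0 133 ztop 0.1028 rect [ 417.5 -163.9] [38.4 37.2] 7.9
can1 97 ztop 0.103 rect [ 447.3 -366.7] [37.6 37. ] 7.1
can2 92 ztop 0.1024 rect [ 568.5 -328.4] [40.6 28.5] 75.7
tower 599 ztop 0.1223 rect [626.4 125.3] [68.4 66.3] 79.1
side
keystand 101 ztop 0.1811 rect [424.1 285.6] [92.7 13.8] 88.5
keyA 423 ztop 0.2233 rect [305.5 204.4] [111.9  17.3] 82.8
keyB 100 ztop 0.1311 rect [390.4 389.8] [63.2  9.7] 86.2
stand 315 ztop 0.0535 rect [424.5 283.4] [67.6 70.1] 2.5
can0 323 ztop 0.1006 rect [ 417.3 -166.6] [38.7 38.2] 0.7
can1 553 ztop 0.1009 rect [ 446.5 -368.6] [38.8 38.5] 23.8
can2 474 ztop 0.1009 rect [ 564.1 -330.1] [38.6 38.3] 76.1
tower 397 ztop 0.1203 rect [627.4 122.5] [73.9 65.9] 78.8
```

```bash
python3 -m jog '[[100,-18,26,13,0,0,0],[100,-18,26,13,0,0,0],[100,-18,26,13,0,0,0],[100,-18,26,13,0,0,0],[100,-18,26,13,0,0,0],[100,-18,26,13,0,0,0],[100,-18,26,13,0,0,0],[100,-18,26,13,0,0,0],[100,-18,26,13,0,0,0],[100,-18,26,13,0,0,0],[100,-18,26,13,0,0,0]]'
```

```text
time: 3.22
position: [0.4203, 0.2599, 0.3304]
tcp_rot: [0.0, 1.0, 0.0, 0.0]
contact_force: [0.8, -0.3, -0.9]
width: 0.0882
```

```bash
python3 - <<'E'
from h import *
p,d,P=shot("wrist","w2.png"); w=cloud(d,P)
for nm,(x,y,rad,z0,z1) in dict(key=(.42,.286,.07,.155,.25),stand=(.423,.286,.06,.035,.06)).items():
    m=(np.hypot(w[...,0]-x,w[...,1]-y)<rad)&(w[...,2]>z0)&(w[...,2]<z1)
    q=w[m]
    if len(q)<5: print(nm,len(q));continue
    zt=np.percentile(q[:,2],97); t=q[q[:,2]>zt-.006]
    (c,s,a)=cv2.minAreaRect((t[:,:2]*1000).astype(np.float32))
    print(nm,len(q),"ztop",round(zt,4),"rect",np.round(c,1),np.round(s,1),round(a,1))
E
```

```text
key 1389 ztop 0.1821 rect [424.2 286.9] [89.5 14. ] 87.9
stand 1783 ztop 0.0514 rect [423.8 286.3] [67.5 68.2] 1.8
```

View pics/w2.png

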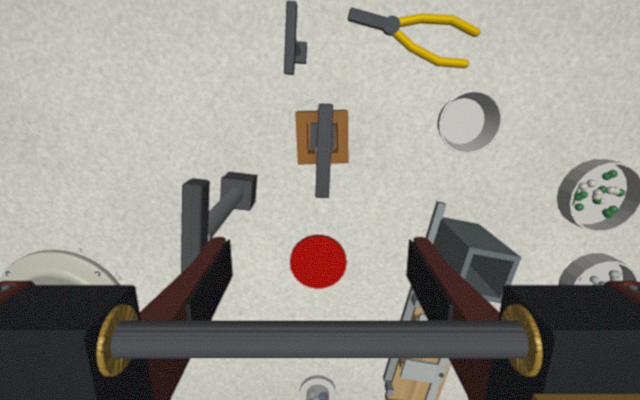

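```bash
python3 -m jog '[[100,0.4,2.65,-4,0,0,-2],[100,0.4,2.65,-8,0,0,-2],[100,0.4,2.65,-12,0,0,-2],[100,0.4,2.65,-15,0,0,-2],[100,0.4,2.65,-16.7,0,0,-2],[100,0.4,2.65,-16.7,0,0,-2],[100,0.4,2.65,-16.7,0,0,-2],[50,0.4,2.65,-16.7,0,0,-2],[0,0.4,2.65,-16.7,0,0,-2],[0,0.4,2.65,-16.7,0,0,-2],[0,0.4,2.65,-16.7,0,0,-2],[0,0.4,2.65,-16.7,0,0,-2],[0,0.4,2.65,-16.7,0,0,-2],[0,0.4,2.65,-16.7,0,0,-2],[0,0.4,2.65,-16.7,0,0,-2],[0,0.4,2.65,-16.7,0,0,-2],[0,0.4,2.65,-16.7,0,0,-2]]'
```

```text
time: 4.68
position: [0.424, 0.2865, 0.1636]
tcp_rot: [0.0, 1.0, -0.017, -0.0]
contact_force: [0.3, -0.1, -0.1]
width: 0.0246
```

```bash
python3 -m jog '[[0,0,0,0,0,0,0],[0,0,0,0,0,0,0],[0,0,0,0,0,0,0],[0,0,0,0,0,0,0],[0,0,0,0,0,0,0],[0,0,0,0,0,0,0]]'
```

```text
time: 5.18
position: [0.424, 0.2865, 0.1636]
tcp_rot: [-0.0, 1.0, -0.017, -0.0]
contact_force: [0.6, 0.4, -0.0]
width: 0.0007
```

```bash
python3 - <<'E'
from h import *
# dock plate + tower fit
import math
for n in("scene","side"):
    p,d,P=shot(n,n+"3.png"); w=cloud(d,P)
    m=(np.hypot(w[...,0]-.627,w[...,1]-.124)<.06)&(w[...,2]>.112)&(w[...,2]<.13)
    t=w[m];print(n,cv2.minAreaRect((t[:,:2]*1000).astype(np.float32)))
    m=(np.abs(w[...,0]-.6)<.09)&(np.abs(w[...,1]+.055)<.14)&(w[...,2]>.034)&(w[...,2]<.045)
    t=w[m];print(n,len(t),cv2.minAreaRect((t[:,:2]*1000).astype(np.float32)),t[:,2].mean())
print(sensors.state()["width"])
E
```

```text
scene ((626.4303588867188, 124.4583740234375), (70.05176544189453, 66.6109619140625), 77.69808197021484)
scene 747 ((595.13525390625, -48.72047424316406), (282.55059814453125, 87.47421264648438), 78.74252319335938) 0.03717825681674809
side ((627.61865234375, 122.41545104980469), (71.06759643554688, 65.88701629638672), 78.02427673339844)
side 1153 ((596.914794921875, -48.265045166015625), (282.92633056640625, 87.47611236572266), 79.01139831542969) 0.03533452768575802
0.000508365721619395
```

```bash
python3 - <<'E'
from h import *
p,d,P=shot("wrist","w4.png")
p,d,P=shot("scene"); cv2.imwrite("pics/s4.png",cv2.resize(cv2.cvtColor(p[120:320,330:530],cv2.COLOR_RGB2BGR),(600,600),interpolation=cv2.INTER_CUBIC))
E
```

```text
(no output)
```

View pics/w4.png

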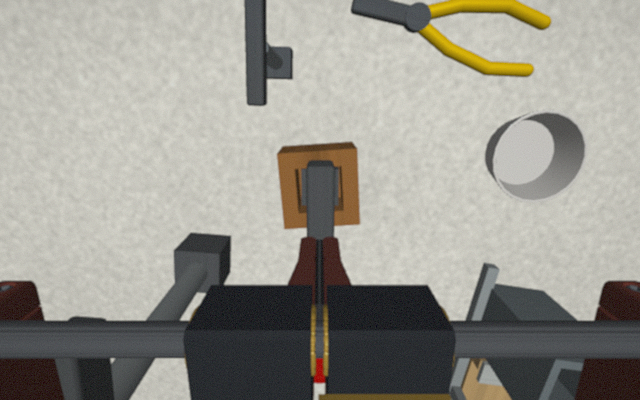

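View pics/s4.png

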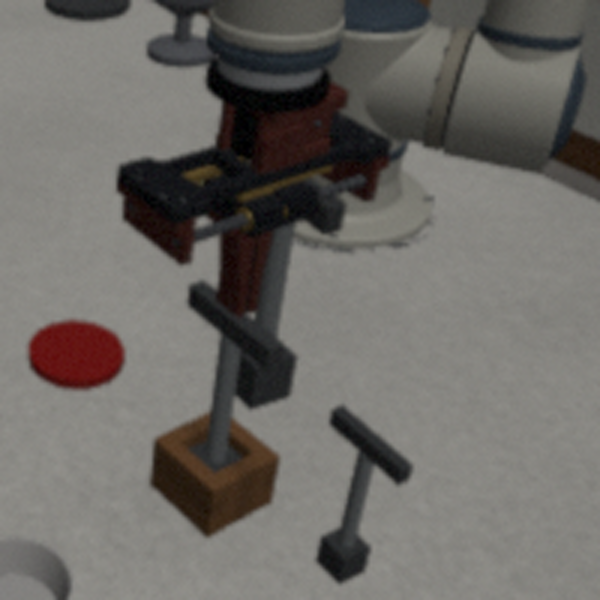

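```bash
python3 - <<'E'
from h import *
for n in("scene","side"):
    p,d,P=shot(n); w=cloud(d,P); K,Rm,e=P
    st=sensors.state(); t=st["position"]; 
    for q in (t,t+[0,0,.019]):
        c=Rm.T@(q-e); print(n,"tcp px",K[0,0]*c[0]/c[2]+K[0,2],K[1,1]*c[1]/c[2]+K[1,2],c[2])
    u,v=int(K[0,0]*c[0]/c[2]+K[0,2]),int(K[1,1]*c[1]/c[2]+K[1,2])
    y0,x0=v-50,u-50
    cv2.imwrite(f"pics/{n}5.png",cv2.resize(cv2.cvtColor(p[y0:y0+100,x0:x0+100],cv2.COLOR_RGB2BGR),(600,600),interpolation=cv2.INTER_CUBIC))
    m=(np.hypot(w[...,0]-.424,w[...,1]-.286)<.08)&(w[...,2]>.15)&(w[...,2]<.24)
    q=w[m]; red=(p[m][:,0].astype(int)>p[m][:,2]*1.5)
    f=q[red]; print("red",len(f), f.min(0) if len(f) else 0, f.max(0) if len(f) else 0)
    f=f[f[:,2]<f[:,2].min()+.02]; print(f.mean(0))
    b=q[~red&(q[:,2]<.19)]; print("bar",b.min(0),b.max(0))
    u=cloud(d,P)
E
```

```text
scene tcp px 406.9694616513072 230.6715658716294 0.7872572157447545
scene tcp px 407.95492449680626 223.59958941725847 0.7768215926576182
red 257 [0.41303427 0.27624876 0.18801906] [0.4365591  0.29881735 0.2397476 ]
[0.42755149 0.29121145 0.19867526]
bar [0.41615037 0.2421918  0.15024158] [0.43255289 0.33160989 0.18995274]
side tcp px 288.8092218421522 134.6300029303515 1.1389561033553846
side tcp px 288.6737329099852 128.5461902204528 1.1285937849658962
red 121 [0.41114487 0.27054078 0.1861597 ] [0.43353201 0.28205644 0.23997029]
[0.4225955  0.27514056 0.19634787]
bar [0.41528552 0.23691831 0.15143956] [0.43270098 0.32082034 0.18839364]
```

View pics/scene5.png

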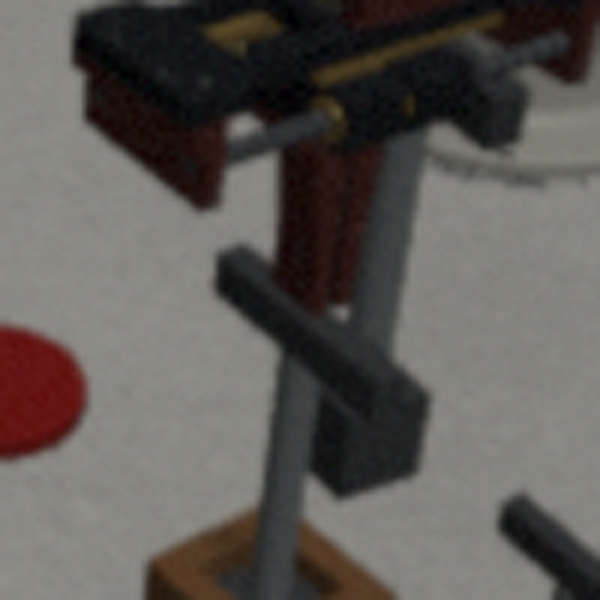

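View pics/side5.png

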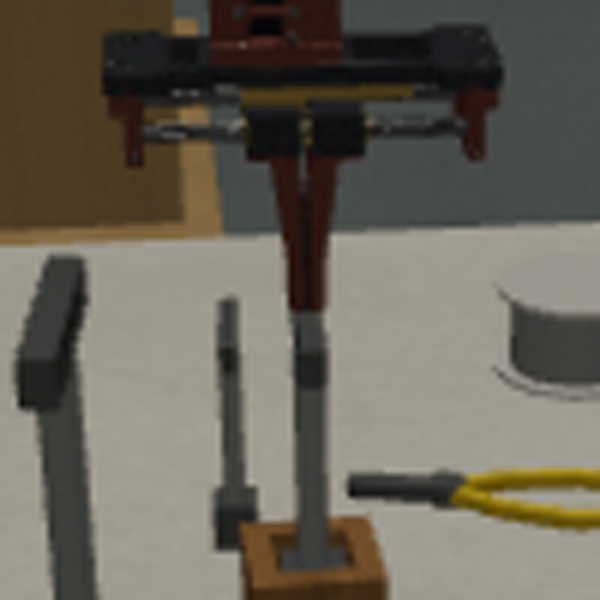

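```bash
python3 -m jog '[[100,0,0,3,0,0,0],[100,0,0,3,0,0,0],[100,0,0,3,0,0,0],[100,0,0,3,0,0,0],[100,0,0,3,0,0,0],[100,0,0,3,0,0,0],[100,0,0,3,0,0,0],[100,0,0,3,0,0,0],[100,0,0,3,0,0,0],[100,0,0,3,0,0,0],[100,0,0,3,0,0,0],[100,0,0,3,0,0,0]]'
python3 - <<'E'
from h import *
for n in("scene","side"):
    p,d,P=shot(n,n+"6.png"); w=cloud(d,P); t=sensors.state()["position"]
    m=(np.hypot(w[...,0]-.424,w[...,1]-.286)<.08)&(w[...,2]>.14)&(w[...,2]<.29)&(p[...,0].astype(int)>p[...,2]*1.5)
    f=w[m]; print(n,t[2],np.percentile(f[:,2],[0,1,2,5,10]))
    K,Rm,e=P
    c=Rm.T@(t-e); u,v=int(K[0,0]*c[0]/c[2]+K[0,2]),int(K[1,1]*c[1]/c[2]+K[1,2])
    im=cv2.cvtColor(p[v-60:v+40,u-50:u+50],cv2.COLOR_RGB2BGR); im=cv2.resize(im,(600,600)); cv2.circle(im,(300,360),5,(0,255,0),1)
    cv2.imwrite(f"pics/{n}6.png",im)
print(sensors.state()["width"])
E
```

```text
time: 6.48
position: [0.424, 0.2865, 0.1936]
tcp_rot: [-0.0, 1.0, -0.017, -0.0]
contact_force: [0.7, -0.7, 0.1]
width: 0.0773
scene 0.1936112533829523 [0.21938669 0.21988943 0.22083911 0.22410489 0.22790565]
side 0.1936241547833787 [0.21693838 0.21856759 0.21978084 0.22325145 0.22727427]
0.08494327671540146
```

View pics/side6.png

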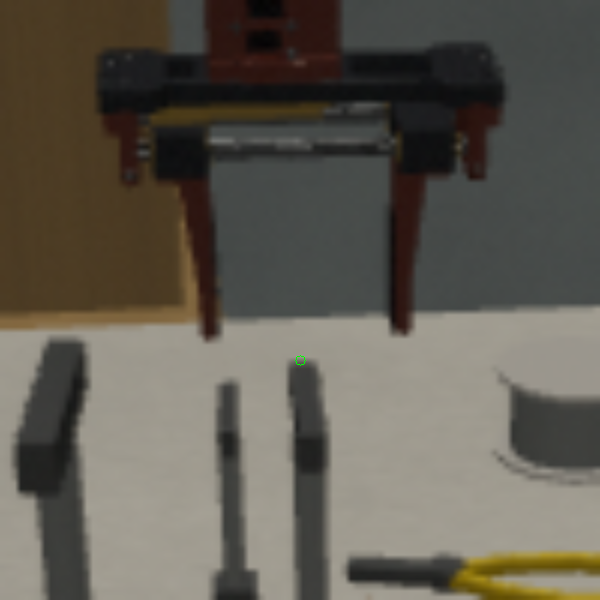

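View pics/scene6.png

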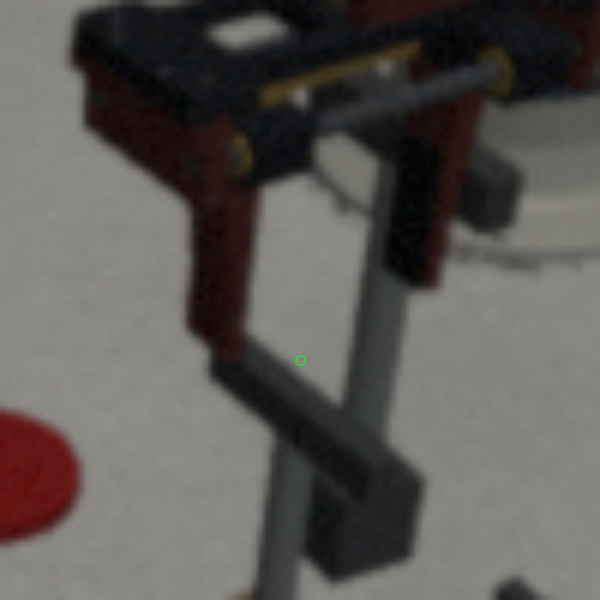

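```bash
python3 -m jog '[[100,0,0,-2,0,0,0],[100,0,0,-4,0,0,0],[100,0,0,-5,0,0,0],[100,0,0,-5,0,0,0],[0,0,0,-5,0,0,0],[0,0,0,-5,0,0,0],[0,0,0,-5,0,0,0],[0,0,0,-5,0,0,0],[0,0,0,-5,0,0,0],[0,0,0,-5,0,0,0],[0,0,0,-5,0,0,0],[0,0,0,-5,0,0,0],[0,0,0,-5,0,0,0],[0,0,0,-5,0,0,0],[0,0,0,-5,0,0,0],[0,0,0,-5,0,0,0]]'
python3 - <<'E'
from h import *
for n in("scene","side"):
    p,d,P=shot(n); t=sensors.state()["position"]
    K,Rm,e=P
    c=Rm.T@(t-e); u,v=int(K[0,0]*c[0]/c[2]+K[0,2]),int(K[1,1]*c[1]/c[2]+K[1,2])
    im=cv2.cvtColor(p[v-60:v+40,u-50:u+50],cv2.COLOR_RGB2BGR); im=cv2.resize(im,(400,400)); 
    cv2.imwrite(f"pics/{n}7.png",im)
a=cv2.imread("pics/scene7.png");b=cv2.imread("pics/side7.png");cv2.imwrite("pics/both7.png",np.hstack([a,b]))
E
```

```text
time: 7.92
position: [0.424, 0.2865, 0.1436]
tcp_rot: [0.0, 1.0, -0.017, 0.0]
contact_force: [0.1, -0.0, -0.2]
width: 0.0136
```

View pics/both7.png

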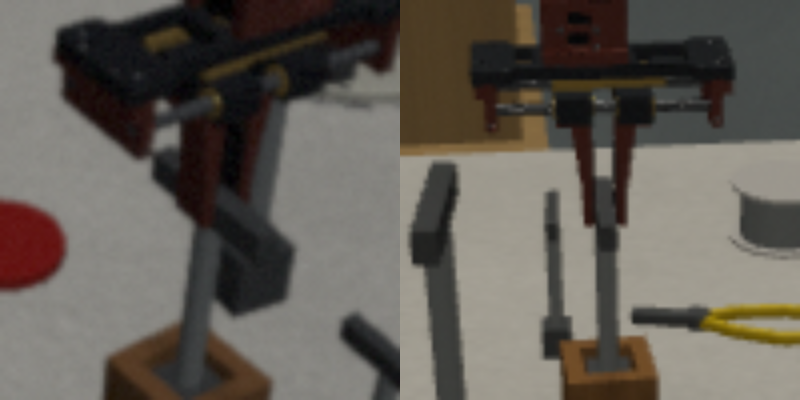

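```bash
python3 - <<'E'
from h import *
im=cv2.imread("pics/wrist1.png")
cv2.imwrite("pics/st.png",cv2.resize(im[0:100,290:430],(784,560),interpolation=cv2.INTER_CUBIC))
E
```

```text
(no output)
```

View pics/st.png

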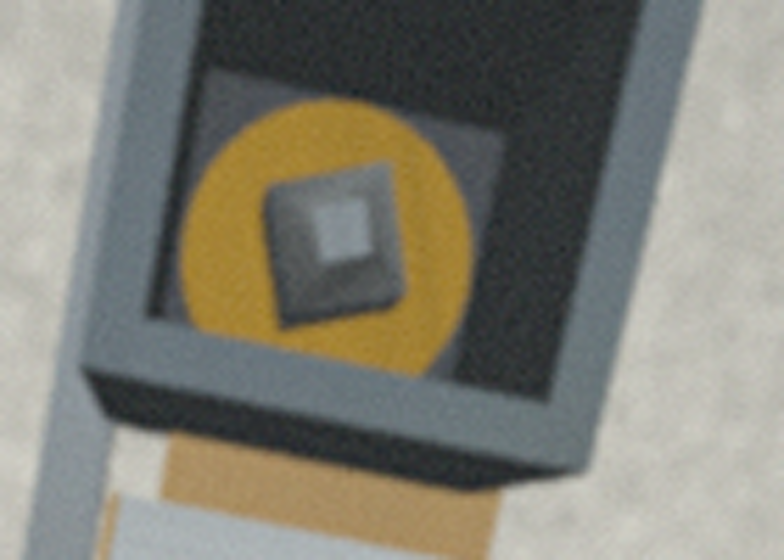

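```bash
python3 - <<'E'
from h import *
st=dict(position=np.array([.60002,0,.20063]),tcp_rot=[0,1,0,0])
K,Rm,e=campose("wrist",st)
def bp(u,v,z):
    r=Rm@np.array([(u-K[0,2])/K[0,0],(v-K[1,2])/K[1,1],1]); return np.round((e+r*(z-e[2])/r[2])[:2],4)
print("stem",bp(351.3,41.3,.048))
f=lambda x,y,z:bp(290+x/5.6,y/5.6,z)
print("outer L/R front",f(83,368,.12),f(585,472,.12)); a=f(83,368,.12);b=f(585,472,.12);print(np.linalg.norm(a-b),np.degrees(np.arctan2(*(b-a)[::-1])))
print("inner",f(150,318,.12),f(550,405,.12),np.degrees(np.arctan2(*(f(550,405,.12)-f(150,318,.12))[::-1])))
print("stem edges", [f(x,y,.038) for x,y in((265,185),(390,160),(405,305),(280,328))])
s=sensors.state();print(s["q"],s["position"])
E
```

```text
stem [0.6276 0.1236]
outer L/R front [0.5894 0.0977] [0.653  0.0853]
0.06479753081715382 -11.03247324089769
inner [0.5978 0.1035] [0.6481 0.0934] -11.353736578263296
stem edges [array([0.6158, 0.1319]), array([0.6357, 0.1355]), array([0.6388, 0.114 ]), array([0.6185, 0.1105])]
[ 5.27672791e-01 -1.51251938e-01  1.56891871e+00 -1.07525594e-04
  1.72371141e+00  5.62629926e-01] [0.42412047 0.28648237 0.143625  ]
```

```bash
python3 -m jog '[[0,0,0,3,0,0,0],[0,0,0,6.5,0,0,0],[0,0,0,10,0,0,0],[0,0,0,15,0,0,0],[0,0,0,15,0,0,0],[0,3,-2.4,15,0,0,6],[0,6,-4.8,15,0,0,12],[0,9,-7.2,15,0,0,12],[0,12,-9.6,15,0,0,12],[0,15,-12,15,0,0,12],[0,18,-14.4,15,0,0,12],[0,19.5,-15.6,15,0,0,12],[0,20.35,-16.3,15,0,0,12],[0,20.35,-16.3,15,0,0,12],[0,20.35,-16.3,15,0,0,12],[0,20.35,-16.3,15,0,0,12]]'
python3 - <<'E'
from h import *
print(sensors.state()["width"],sensors.state()["contact_force"])
for n in("scene","side","wrist"):
    p,d,P=shot(n,n+"8.png"); w=cloud(d,P)
    m=(np.hypot(w[...,0]-.6275,w[...,1]-.1235)<.03)&(w[...,2]>.13)&(w[...,2]<.285)
    q=w[m]
    # socket region
    if n!="wrist":
        s=q[q[:,2]<.185]; print(n,len(s),s.min(0),s.max(0),np.median(s,0))
        print("key?",spots(n,"key",P)[:4])
E
```

```text
time: 9.35
position: [0.6266, 0.1247, 0.2937]
tcp_rot: [-0.0, 0.996, 0.088, -0.0]
contact_force: [-0.4, -0.1, -3.8]
width: 0.0138
0.013759608213194574 [-0.42278885 -0.13830146 -3.82515129]
scene 204 [0.60449647 0.11243291 0.15706674] [0.64331242 0.14651985 0.18466021] [0.63242547 0.14041072 0.17146403]
key? [(0.9, array([ 0.3898,  0.392 , -0.0009])), (0.84, array([0.6191, 0.1291, 0.1552])), (0.63, array([0.308 , 0.2079, 0.0036])), (0.28, array([0.5418, 0.4222, 0.0011]))]
side 175 [0.60614621 0.10591579 0.15475047] [0.64524205 0.14145905 0.18487105] [0.61962592 0.11146111 0.17103701]
key? [(0.86, array([0.309 , 0.2076, 0.0008])), (0.66, array([ 0.389 ,  0.3929, -0.0007])), (0.65, array([ 0.4253,  0.2849, -0.0028])), (0.62, array([0.6198, 0.1249, 0.1569]))]
```

View pics/scene8.png

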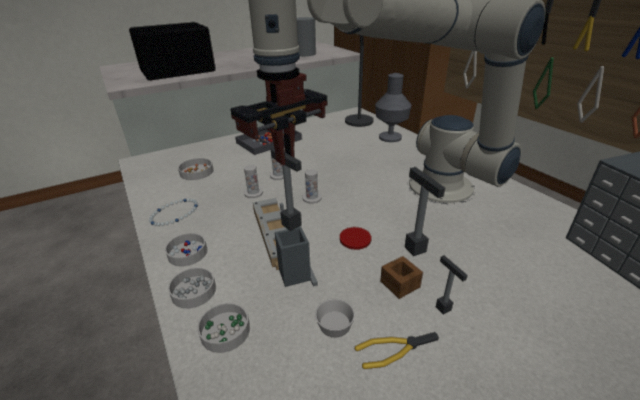

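View pics/wrist8.png

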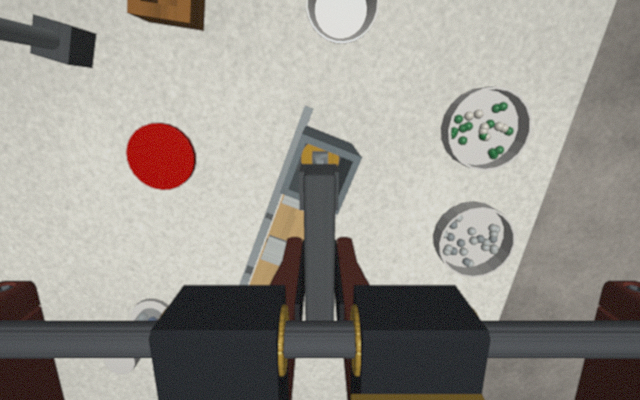

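View pics/side8.png

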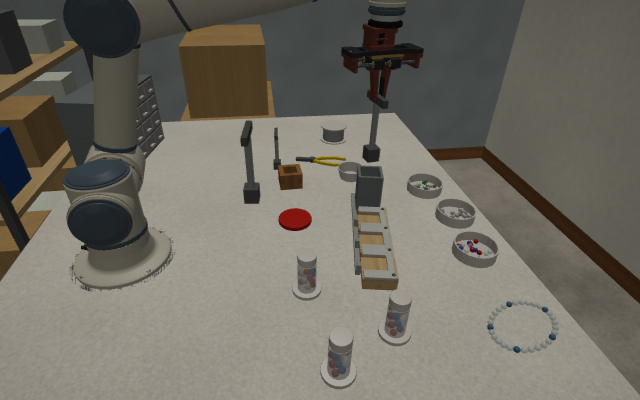

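```bash
python3 - <<'E'
from h import *
S=[]
for n in("scene","side"):
    p,d,P=shot(n); w=cloud(d,P)
    print(sensors.state()["position"])
    m=(np.hypot(w[...,0]-.6265,w[...,1]-.1245)<.035)
    for a,b in((.155,.165),(.165,.175),(.175,.184),(.192,.21),(.21,.23),(.23,.25),(.25,.27),(.272,.284),(.284,.30)):
        q=w[m&(w[...,2]>a)&(w[...,2]<b)]
        v=-P[1][:,2].copy(); v[2]=0; v/=np.linalg.norm(v); lat=np.array([-v[1],v[0],0])
        L=(q-[.6275,.1235,0])@lat; D=(q-[.6275,.1235,0])@v
        print(n,a,len(q),"lat %.4f %.4f mid %.4f"%(L.min(),L.max(),(L.min()+L.max())/2),"front %.4f"%np.percentile(D,90),"lat dir",lat.round(2))
E
```

```text
[0.62703389 0.12422989 0.29423651]
scene 0.155 50 lat -0.0192 0.0264 mid 0.0036 front 0.0212 lat dir [-0.87  0.49  0.  ]
scene 0.165 78 lat -0.0189 0.0268 mid 0.0040 front 0.0206 lat dir [-0.87  0.49  0.  ]
scene 0.175 63 lat -0.0199 0.0253 mid 0.0027 front 0.0205 lat dir [-0.87  0.49  0.  ]
scene 0.192 137 lat -0.0186 0.0258 mid 0.0036 front 0.0142 lat dir [-0.87  0.49  0.  ]
scene 0.21 57 lat -0.0038 0.0113 mid 0.0038 front 0.0082 lat dir [-0.87  0.49  0.  ]
scene 0.23 60 lat -0.0048 0.0108 mid 0.0030 front 0.0083 lat dir [-0.87  0.49  0.  ]
scene 0.25 62 lat -0.0049 0.0106 mid 0.0028 front 0.0092 lat dir [-0.87  0.49  0.  ]
scene 0.272 37 lat -0.0053 0.0096 mid 0.0021 front 0.0081 lat dir [-0.87  0.49  0.  ]
scene 0.284 56 lat -0.0048 0.0102 mid 0.0027 front 0.0079 lat dir [-0.87  0.49  0.  ]
[0.62715895 0.12409278 0.29411544]
side 0.155 56 lat -0.0217 0.0189 mid -0.0014 front 0.0177 lat dir [ 0.99 -0.16  0.  ]
side 0.165 58 lat -0.0222 0.0188 mid -0.0017 front 0.0179 lat dir [ 0.99 -0.16  0.  ]
side 0.175 52 lat -0.0225 0.0175 mid -0.0025 front 0.0186 lat dir [ 0.99 -0.16  0.  ]
side 0.192 44 lat -0.0145 0.0059 mid -0.0043 front 0.0082 lat dir [ 0.99 -0.16  0.  ]
side 0.21 47 lat -0.0093 0.0059 mid -0.0017 front 0.0075 lat dir [ 0.99 -0.16  0.  ]
side 0.23 46 lat -0.0096 0.0062 mid -0.0017 front 0.0075 lat dir [ 0.99 -0.16  0.  ]
side 0.25 49 lat -0.0088 0.0064 mid -0.0012 front 0.0077 lat dir [ 0.99 -0.16  0.  ]
side 0.272 32 lat -0.0096 0.0050 mid -0.0023 front 0.0073 lat dir [ 0.99 -0.16  0.  ]
side 0.284 39 lat -0.0087 0.0061 mid -0.0013 front 0.0071 lat dir [ 0.99 -0.16  0.  ]
```

```bash
python3 -m jog '[[0,0.1,0,0,0,0,0],[0,0.1,0,-2,0,0,0],[0,0.1,0,-4,0,0,0],[0,0.1,0,-6,0,0,0],[0,0.1,0,-8,0,0,0],[0,0.1,0,-9.5,0,0,0],[0,0.1,0,-10.5,0,0,0],[0,0.1,0,-11,0,0,0],[0,0.1,0,-11.5,0,0,0],[0,0.1,0,-11.5,0,0,0]]'
```

```text
time: 10.53
position: [0.6285, 0.1235, 0.1784]
tcp_rot: [0.0, 0.996, 0.087, -0.0]
contact_force: [0.4, 0.7, -4.5]
width: 0.0138
```

```bash
python3 -m jog '[[0,0,0,-0.5,0,0,0],[0,0,0,-0.9,0,0,0],[0,0,0,-1.3,0,0,0],[0,0,0,-1.6,0,0,0],[0,0,0,-1.9,0,0,0],[0,0,0,-1.9,0,0,0]]'
```

```text
time: 11.03
position: [0.6282, 0.1235, 0.1587]
tcp_rot: [0.0, 0.996, 0.087, -0.001]
contact_force: [-1.1, -0.4, -3.4]
width: 0.0139
```

```bash
python3 -m jog '[[0,0,0,-0.2,0,0,6],[0,0,0,-0.2,0,0,12],[0,0,0,-0.2,0,0,18],[0,0,0,-0.2,0,0,24],[0,0,0,-0.2,0,0,30],[0,0,0,-0.2,0,0,36],[0,0,0,-0.2,0,0,42],[0,0,0,-0.2,0,0,48],[0,0,0,-0.2,0,0,54],[0,0,0,-0.2,0,0,60],[0,0,0,-0.2,0,0,66],[0,0,0,-0.2,0,0,70],[0,0,0,-0.2,0,0,70]]'
python3 - <<'E'
from h import *
s=sensors.state();print(s["ft_torque"],s["contact_force"],s["width"],s["q"])
p,d,P=shot("wrist","w9.png")
for n in("scene","side"):
    p,d,P=shot(n,n+"9.png")
    print(spots(n,"lug_mid",P))
E
```

```text
time: 12.12
position: [0.6289, 0.124, 0.1576]
tcp_rot: [-0.0, 0.765, 0.644, 0.001]
contact_force: [1.5, 2.0, -4.7]
width: 0.0137
[ 0.5626766  -0.59072878 -0.05726734] [ 1.46486545  2.03372563 -4.71059046] 0.01366969622705207 [ 1.41145296e-01  1.96891875e-01  1.19086219e+00  8.36554383e-04
  1.75267944e+00 -1.25764922e+00]
[(0.64, array([ 0.5494, -0.0778,  0.0351]))]
[(0.61, array([ 0.5483, -0.078 ,  0.0319]))]
```

View pics/w9.png

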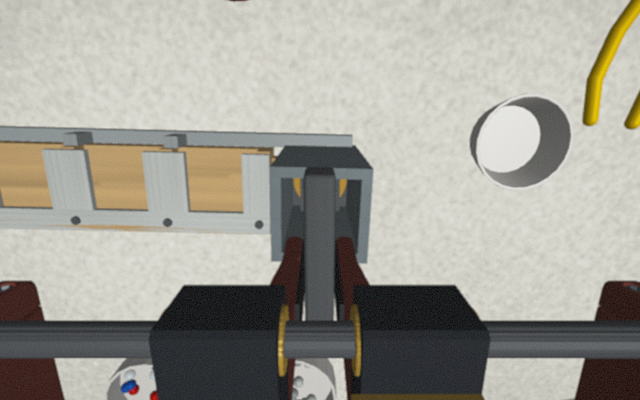

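```bash
python3 -m jog '[[0,0,0,0,0,0,4],[0,0,0,0,0,0,8],[0,0,0,0,0,0,12],[0,0,0,0,0,0,14],[0,0,0,0,0,0,14]]'
python3 - <<'E'
from h import *
s=sensors.state();print(s["ft_torque"],s["contact_force"],s["width"])
for n in("scene","side"):
    p,d,P=shot(n,n+"10.png")
    print(spots(n,"lug_mid",P))
E
```

```text
time: 12.78
position: [0.6285, 0.1237, 0.1577]
tcp_rot: [-0.0, 0.682, 0.731, 0.0]
contact_force: [1.4, 1.5, -5.1]
width: 0.0138
[ 0.72591791 -0.5587045  -0.06932202] [ 1.40521216  1.49005357 -5.13673429] 0.013827108885089784
[(0.57, array([ 0.5436, -0.0848,  0.0371]))]
[(0.7, array([ 0.5479, -0.0827,  0.0354]))]
```

```bash
python3 -m jog '[[0,0,0,0,0,0,2],[0,0,0,0,0,0,4],[0,0,0,0,0,0,4]]'
python3 - <<'E'
from h import *
s=sensors.state();print(s["ft_torque"],s["contact_force"],s["width"])
for n in("scene","side"):
    p,d,P=shot(n,n+"11.png")
    print(spots(n,"lug_mid",P))
shot("wrist","w11.png")
E
```

```text
time: 13.23
position: [0.6284, 0.1234, 0.1577]
tcp_rot: [-0.0, 0.656, 0.755, -0.0]
contact_force: [0.8, 2.2, -5.1]
width: 0.0137
[ 0.74862457 -0.39498668 -0.39455401] [ 0.84843481  2.22703123 -5.10869325] 0.01367731891692226
[(0.61, array([ 0.5468, -0.0857,  0.0374]))]
[(0.95, array([ 0.5481, -0.0839,  0.0362])), (0.22, array([ 0.4176,  0.0858, -0.0045])), (0.16, array([ 6.206e-01,  3.014e-01, -5.000e-04]))]
```

View pics/w11.png

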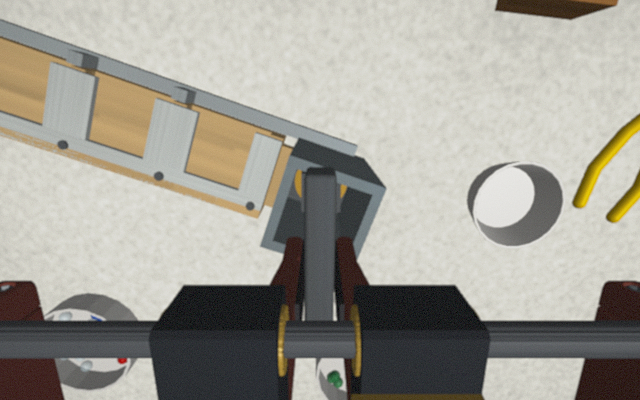

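```bash
python3 -m jog '[[0,0,0,0,0,0,-6],[0,0,0,0,0,0,-13],[0,0,0,2,0,0,-13],[0,0,0,5,0,0,-13],[0,0,0,8,0,0,-13],[0,0,0,12,0,0,-13],[0,0,0,14.5,0,0,-10],[0,0,0,14.5,0,0,-6],[0,-3,2.4,14.5,0,0,-6],[0,-6,4.8,14.5,0,0,-6],[0,-9,7.2,14.5,0,0,-6],[0,-12,9.6,14.5,0,0,-6],[0,-15,12,14.5,0,0,-6],[0,-18,14.4,14.5,0,0,-6],[0,-20.4,16.3,14.5,0,0,-6],[0,-20.4,16.3,12,0,0,-6],[0,-20.4,16.3,9,0,0,-6],[0,-20.4,16.3,7,0,0,-6],[0,-20.4,16.3,7,0,0,-6]]'
python3 - <<'E'
from h import *
for n in("scene","side"):
    p,d,P=shot(n,n+"12.png")
    print(spots(n,"lug_mid",P)[:1]); K,Rm,e=P; t=sensors.state()["position"]-[0,0,.1]
    c=Rm.T@(t-e); u,v=int(K[0,0]*c[0]/c[2]+K[0,2]),int(K[1,1]*c[1]/c[2]+K[1,2])
    im=cv2.cvtColor(p[max(v-60,0):v+40,u-50:u+50],cv2.COLOR_RGB2BGR); im=cv2.resize(im,(400,400)); 
    cv2.imwrite(f"pics/{n}12c.png",im)
a=cv2.imread("pics/scene12c.png");b=cv2.imread("pics/side12c.png");cv2.imwrite("pics/both12.png",np.hstack([a,b]))
E
```

```text
time: 15.07
position: [0.4226, 0.2852, 0.2226]
tcp_rot: [-0.001, 0.695, 0.719, -0.004]
contact_force: [-0.3, 0.1, -4.5]
width: 0.0138
[(0.68, array([ 0.5471, -0.0876,  0.0378]))]
[(0.62, array([ 0.5492, -0.0827,  0.0361]))]
```

View pics/both12.png

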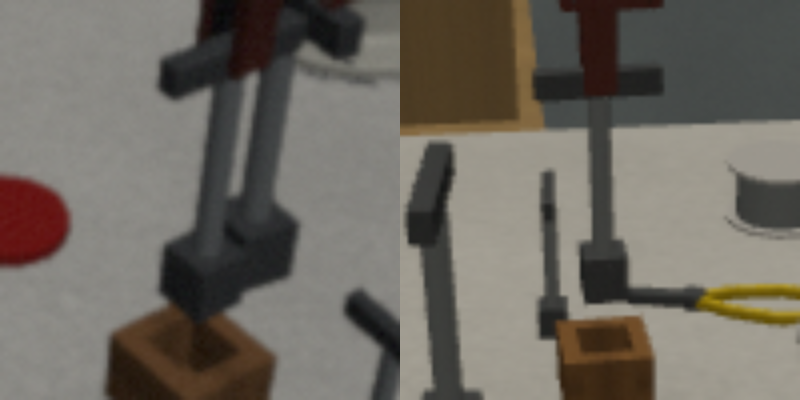

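```bash
cat >> h.py <<'E'
def keyfoot(c,foot,names=("scene","side")):
    A=[];B=[];zt=[]
    for n in names:
        p,d,P=shot(n); w=cloud(d,P)
        v=-P[1][:,2].copy(); v[2]=0; v/=np.linalg.norm(v); lat=np.array([-v[1],v[0]])
        m=(np.hypot(w[...,0]-c[0],w[...,1]-c[1])<.045)
        out=[]
        for a,b in((foot+.005,foot+.03),(foot+.05,foot+.09),(foot+.1,foot+.14)):
            q=w[m&(w[...,2]>a)&(w[...,2]<b)]
            if len(q)<5: out.append(np.nan);continue
            L=(q[:,:2]-c)@lat; out.append((np.percentile(L,3)+np.percentile(L,97))/2)
        A.append(lat);B.append(out)
        print(n,np.round(out,4), "zmin",np.round(np.nanmin(w[m&(w[...,2]>foot-.01)&(w[...,2]<foot+.05)][:,2]),4))
    for k in range(3): print("level",k,np.round(np.linalg.solve(np.array(A),np.array(B)[:,k])+c,4))
E
python3 - <<'E'
from h import *
print(sensors.state()["position"],sensors.state()["tcp_rot"])
keyfoot(np.array([.4235,.2863]),.085)
print(sensors.state()["position"])
E
```

```text
[0.42513674 0.2864255  0.22995196] [5.79269020e-04 6.94891147e-01 7.19113501e-01 1.31540867e-03]
scene [-0.0017 -0.0018 -0.0015] zmin 0.0926
side [0.0041 0.0026 0.0022] zmin 0.0894
level 0 [0.4286 0.2919]
level 1 [0.4263 0.2876]
level 2 [0.4259 0.2877]
[0.42529418 0.2866083  0.22998486]
```

```bash
python3 -m jog '[[0,-0.2,-0.1,-2,0,0,0],[0,-0.2,-0.1,-4,0,0,0],[0,-0.2,-0.1,-5,0,0,0],[0,-0.2,-0.1,-6,0,0,0],[0,-0.2,-0.1,-7,0,0,0],[0,-0.2,-0.1,-8,0,0,0],[0,-0.2,-0.1,-8.5,0,0,0],[0,-0.2,-0.1,-8.5,0,0,0],[0,-0.2,-0.1,-8.5,0,0,0]]'
```

```text
time: 16.12
position: [0.423, 0.2859, 0.1438]
tcp_rot: [0.0, 0.695, 0.719, 0.001]
contact_force: [-0.2, 0.2, 0.9]
width: 0.0138
```

```bash
python3 -m jog '[[100,0,0,0,0,0,0],[100,0,0,0,0,0,0],[100,0,0,0,0,0,0],[100,0,0,0,0,0,0],[100,0,0,0,0,0,0],[100,0,0,0,0,0,0],[100,0,0,0,0,0,0],[100,0,0,4,0,0,0],[100,0,0,8,0,0,0],[100,0,0,12,0,0,0],[100,0,0,12,0,0,0],[100,0,0,12,0,0,0]]'
python3 - <<'E'
from h import *
for n in("scene","side","wrist"):
    p,d,P=shot(n,n+"13.png"); w=cloud(d,P)
    print(n,spots(n,"canister0",P),spots(n,"seat0",P)); x,y=.4238,.2863
    m=(np.hypot(w[...,0]-x,w[...,1]-y)<.07)&(w[...,2]>.155)&(w[...,2]<.2)
    t=w[m]; zt=np.percentile(t[:,2],97); t=t[t[:,2]>zt-.006];print(zt,cv2.minAreaRect((t[:,:2]*1000).astype(np.float32)))
    for x,y in((.417,-.165),(.447,-.367),(.563,-.33)):
        m=(np.hypot(w[...,0]-x,w[...,1]-y)<.07)&(w[...,2]>.08)&(w[...,2]<.12)
        t=w[m]; 
        if len(t)<20: continue
        zt=np.percentile(t[:,2],97); t=t[t[:,2]>zt-.006];print(zt,cv2.minAreaRect((t[:,:2]*1000).astype(np.float32))[:2])
E
```

```text
time: 17.12
position: [0.4234, 0.286, 0.2659]
tcp_rot: [0.001, 0.695, 0.719, 0.003]
contact_force: [-0.0, 0.2, -0.5]
width: 0.0873
scene [(0.82, array([ 0.4471, -0.3645,  0.0022])), (0.72, array([ 0.414 , -0.1682,  0.0016])), (0.63, array([ 0.5722, -0.3015, -0.0039]))] [(0.89, array([ 0.6022, -0.053 ,  0.0159])), (0.72, array([ 5.872e-01, -5.190e-02, -4.000e-04])), (0.59, array([0.6199, 0.0278, 0.0168])), (0.41, array([ 0.5385,  0.4209, -0.0006]))]
0.1833925832377149 ((424.53692626953125, 285.65533447265625), (89.58816528320312, 15.432897567749023), 1.9870156049728394)
0.10284489267349174 ((416.6997375488281, -164.7180633544922), (38.57433319091797, 37.38554000854492))
0.10283324587819054 ((446.8043212890625, -363.4180908203125), (33.76403045654297, 34.82829284667969))
0.1023895316415675 ((571.4281005859375, -296.8146057128906), (36.13319396972656, 36.70212173461914))
side [(0.94, array([ 0.4504, -0.3686, -0.0012])), (0.86, array([ 0.5728, -0.3004, -0.0007])), (0.69, array([ 0.4207, -0.1678, -0.0011]))] [(0.94, array([ 0.5963, -0.0546,  0.0151])), (0.94, array([0.617 , 0.0288, 0.0149])), (0.63, array([ 0.5814, -0.1399,  0.0166]))]
0.1803739171462992 ((424.89923095703125, 283.6370544433594), (88.31404113769531, 19.178913116455078), 2.9180595874786377)
0.1005413641543528 ((417.5754089355469, -167.03799438476562), (39.08270263671875, 38.15399932861328))
0.10058700501312302 ((446.9549560546875, -368.12481689453125), (38.37664794921875, 40.12158966064453))
0.10089549496459943 ((571.3021850585938, -299.6322937011719), (38.38286590576172, 38.25892639160156))
wrist [] [(0.67, array([ 0.5973, -0.0563,  0.0152])), (0.62, array([0.6164, 0.0309, 0.0129]))]
0.18194106715568759 ((423.0321044921875, 285.92236328125), (89.7374267578125, 13.838376998901367), 1.7825480699539185)
```

View pics/wrist13.png

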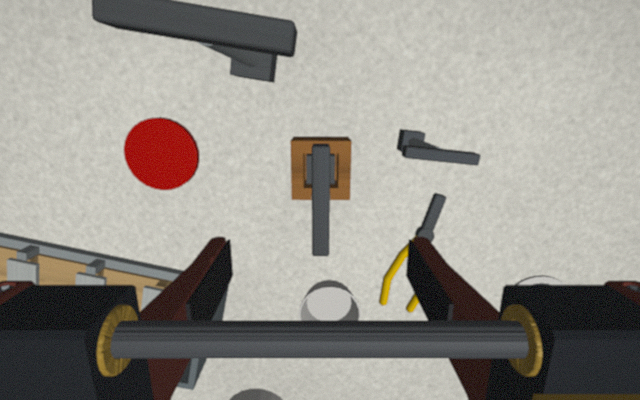

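View pics/side13.png

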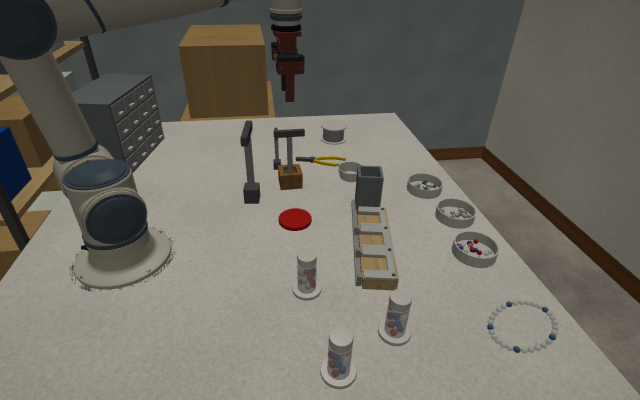

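```bash
python3 -m jog '[[100,-0.6,-4,0,0,0,-4],[100,-0.6,-8,0,0,0,-8],[100,-0.6,-12,0,0,0,-13.5],[100,-0.6,-16,0,0,0,-13.5],[100,-0.6,-20,0,0,0,-13.5],[100,-0.6,-24,0,0,0,-13.5],[100,-0.6,-28,0,0,0,-13.5],[100,-0.6,-32,0,0,0,-13.5],[100,-0.6,-36,0,0,0,-13.5],[100,-0.6,-40,0,0,0,-13.5],[100,-0.6,-43,0,0,0,-13.5],[100,-0.6,-45.2,0,0,0,-13.5],[100,-0.6,-45.2,-4,0,0,-13.5],[100,-0.6,-45.2,-8,0,0,-13.5],[100,-0.6,-45.2,-8,0,0,-13.5],[100,-0.6,-45.2,-8,0,0,-13.5]]'
cat >> h.py <<'E'
def lids(cs,names=("wrist","side","scene")):
    for n in names:
        p,d,P=shot(n); w=cloud(d,P)
        for x,y in cs:
            m=(np.hypot(w[...,0]-x,w[...,1]-y)<.06)&(w[...,2]>.07)&(w[...,2]<.14)
            t=w[m]
            if len(t)<20: print(n,"none");continue
            zt=np.percentile(t[:,2],95); t=t[np.abs(t[:,2]-zt)<.005]; r=cv2.minAreaRect((t[:,:2]*1000).astype(np.float32))
            print(n,round(zt,4),np.round(r[0],1),np.round(r[1],1))
E
python3 - <<'E'
from h import *
shot("wrist","w14.png"); lids([(.417,-.166)]); print(sensors.state()["position"])
E
```

```text
time: 18.9
position: [0.4149, -0.1658, 0.18]
tcp_rot: [-0.003, 0.774, 0.633, -0.001]
contact_force: [-0.5, -0.3, 1.1]
width: 0.0878
wrist 0.1009 [ 416.4 -164.9] [39.  38.9]
side 0.1002 [ 416.9 -167.1] [39.5 38.7]
scene 0.1026 [ 417.1 -162.1] [36.3 38.1]
[ 0.4181765  -0.16697294  0.18699756]
```

View pics/w14.png

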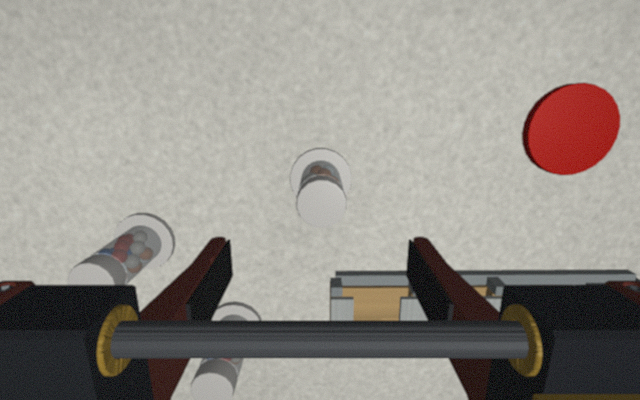

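```bash
python3 -m jog '[[100,-0.15,0.15,-3,0,0,0],[100,-0.15,0.15,-7,0,0,0],[100,-0.15,0.15,-11,0,0,0],[100,-0.15,0.15,-14,0,0,0],[100,-0.15,0.15,-16,0,0,0],[100,-0.15,0.15,-16.1,0,0,0],[100,-0.15,0.15,-16.1,0,0,0],[30,-0.15,0.15,-16.1,0,0,0],[30,-0.15,0.15,-16.1,0,0,0],[30,-0.15,0.15,-16.1,0,0,0],[20,-0.15,0.15,-16.1,0,0,0],[20,-0.15,0.15,-16.1,0,0,0],[20,-0.15,0.15,-16.1,0,0,0],[20,-0.15,0.15,-16.1,0,0,0],[20,-0.15,0.15,-16.1,0,0,0],[20,-0.15,0.15,-16.1,0,0,0]]'
python3 - <<'E'
from h import *
p,d,P=shot("side");cv2.imwrite("pics/side15.png",cv2.resize(cv2.cvtColor(p[180:330,220:400],cv2.COLOR_RGB2BGR),(720,600)))
s=sensors.state();print(s["position"],s["width"],s["contact_force"])
E
```

```text
time: 20.43
position: [0.415, -0.1649, 0.0217]
tcp_rot: [-0.0, 0.774, 0.633, 0.0]
contact_force: [-0.0, 0.2, 0.6]
width: 0.0398
[ 0.41501345 -0.16495242  0.02165491] 0.03944086640679156 [1.39691868 0.62887864 0.26937334]
```

View pics/side15.png

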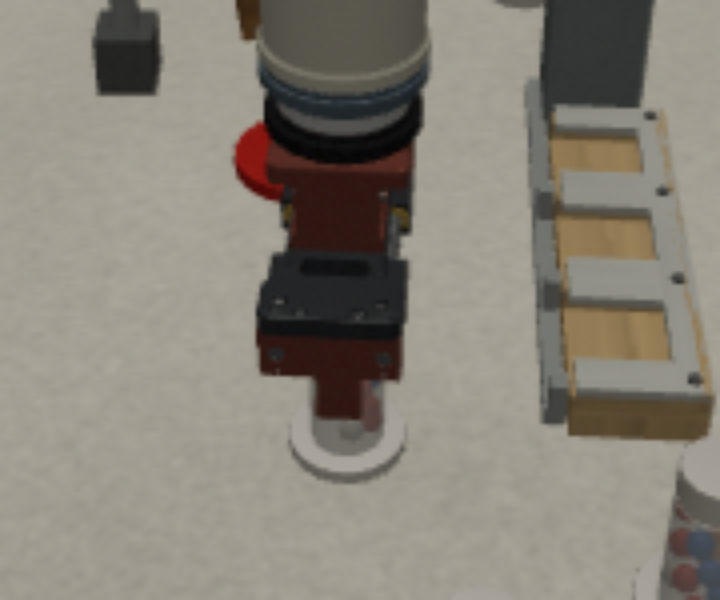

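```bash
python3 -m jog '[[20,0,0,3,0,0,0],[20,0,0,6,0,0,0],[20,1.5,3,6,0,0,0],[20,3.2,6,6,0,0,0],[20,5,9,6,0,0,0],[20,6.6,12,6,0,0,0],[20,8.2,15,6,0,0,0],[20,10,18,6,0,0,0],[20,11.2,20.5,6,0,0,0],[20,11.7,21.3,6,0,0,0],[20,11.7,21.3,4,0,0,0],[20,11.7,21.3,2.5,0,0,0],[20,11.7,21.3,2,0,0,0],[20,11.7,21.3,2,0,0,0],[20,11.7,21.3,2,0,0,0],[20,11.7,21.3,2,0,0,0]]'
python3 - <<'E'
from h import *
s=sensors.state();print(s["position"],s["width"],s["contact_force"])
for n in("scene","side","wrist"):
    p,d,P=shot(n,n+"16.png"); print(n,spots(n,"canister0",P),spots(n,"seat0",P))
    if n!="wrist":
        u0,v0=((200,150) if n=="scene" else (300,120))
        cv2.imwrite(f"pics/{n}16c.png",cv2.resize(cv2.cvtColor(p[v0:v0+150,u0:u0+150],cv2.COLOR_RGB2BGR),(400,400)))
a=cv2.imread("pics/scene16c.png");b=cv2.imread("pics/side16c.png");cv2.imwrite("pics/both16.png",np.hstack([a,b]))
E
```

```text
time: 21.82
position: [0.5325, 0.0476, 0.0428]
tcp_rot: [0.001, 0.775, 0.632, 0.001]
contact_force: [1.2, 1.3, -0.8]
width: 0.04
[0.53251048 0.047556   0.04279454] 0.03999781798989428 [ 1.24392607  1.25392131 -0.8483567 ]
scene [(0.84, array([ 0.4444, -0.366 , -0.0017])), (0.67, array([ 0.5739, -0.3035, -0.0042])), (0.52, array([0.531 , 0.0452, 0.0239]))] [(0.76, array([ 0.5826, -0.1395,  0.0166])), (0.72, array([ 0.6027, -0.0515,  0.0168])), (0.57, array([0.6205, 0.0294, 0.0139])), (0.33, array([ 0.5887, -0.051 ,  0.0019])), (0.24, array([ 0.4266,  0.2815, -0.0007]))]
side [(0.9, array([ 0.4467, -0.3654, -0.0027])), (0.61, array([ 0.5691, -0.3043, -0.0011])), (0.58, array([0.5371, 0.0448, 0.0186]))] [(0.68, array([ 0.5859, -0.1384,  0.0159])), (0.67, array([0.6169, 0.031 , 0.0144])), (0.55, array([ 0.5953, -0.0503,  0.0129]))]
wrist [(0.94, array([0.5348, 0.0468, 0.0227]))] []
```

View pics/both16.png

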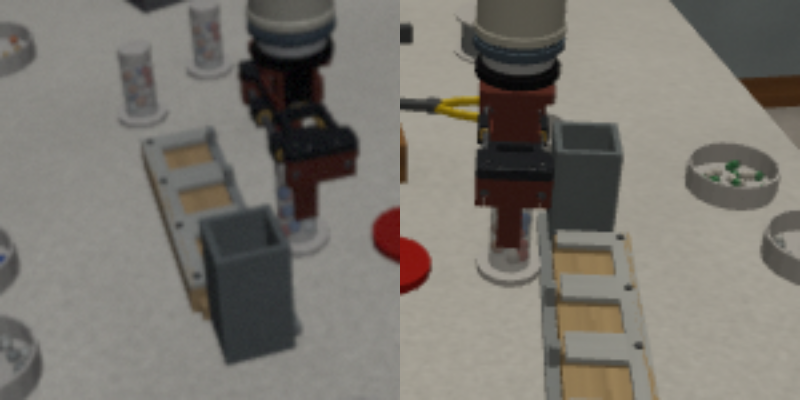

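View pics/wrist16.png

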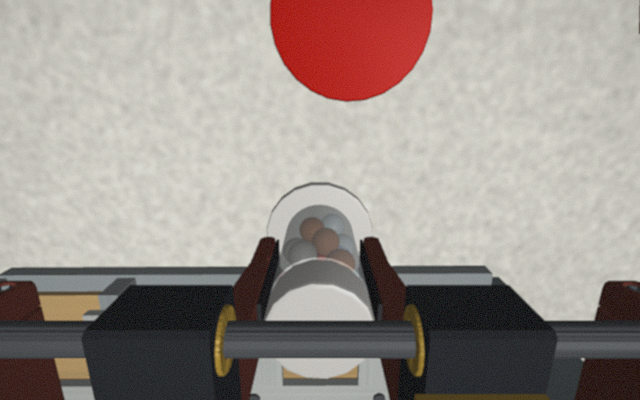

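```bash
python3 - <<'E'
from h import *
s=sensors.state(); t=s["position"]; yd=np.array([.2045,.979,0]);xd=np.array([.979,-.2045,0])
for n in("scene","side"):
    p,d,P=shot(n); w=cloud(d,P); q=w-t; b=q@yd; a=q@xd; z=w[...,2]
    for lo,hi in((-.1,-.08),(-.08,-.06),(-.06,-.045),(-.045,-.03),(.03,.045),(.045,.06),(.06,.08),(.08,.1)):
        m=(b>lo)&(b<hi)&(abs(a)<.05)&(z>.07)&(z<.3)&(p.max(-1)<90)
        zz=z[m]
        if len(zz)>5: print(n,lo,hi,len(zz),np.round(np.percentile(zz,[0,2,10,50]),4))
E
```

```text
scene -0.1 -0.08 9 [0.1767 0.1776 0.1813 0.1875]
scene -0.08 -0.06 80 [0.1478 0.1482 0.1549 0.1703]
scene -0.06 -0.045 16 [0.1643 0.1655 0.1684 0.1863]
scene -0.045 -0.03 44 [0.1505 0.1528 0.1575 0.1696]
scene 0.03 0.045 305 [0.0804 0.1076 0.1689 0.2534]
scene 0.045 0.06 44 [0.1506 0.1537 0.1582 0.187 ]
scene 0.06 0.08 259 [0.1018 0.1222 0.1479 0.1776]
scene 0.08 0.1 289 [0.1194 0.1209 0.1536 0.1774]
side -0.1 -0.08 430 [0.1437 0.1446 0.1493 0.1714]
side -0.08 -0.06 158 [0.1421 0.1447 0.1501 0.1854]
side -0.06 -0.045 62 [0.1788 0.1793 0.1805 0.1849]
side -0.045 -0.03 969 [0.0702 0.0944 0.1871 0.2329]
side 0.03 0.045 20 [0.1637 0.1641 0.1649 0.1661]
side 0.045 0.06 11 [0.0723 0.078  0.1005 0.1112]
side 0.06 0.08 46 [0.0725 0.0746 0.078  0.1152]
side 0.08 0.1 6 [0.0916 0.0917 0.092  0.1075]
```

```bash
python3 -m jog '[[20,0,0,-0.3,0,0,0],[20,0.98,-0.2,-0.3,0,0,0],[20,1.96,-0.41,-0.3,0,0,0],[20,2.94,-0.61,-0.3,0,0,0],[20,3.92,-0.82,-0.3,0,0,0],[20,4.9,-1.02,-0.3,0,0,0],[20,4.9,-1.02,-0.3,0,0,0]]'
```

```text
time: 22.95
position: [0.582, 0.0374, 0.0381]
tcp_rot: [0.0, 0.775, 0.633, -0.0]
contact_force: [0.1, 1.1, -1.2]
width: 0.0394
```

```bash
python3 -m jog '[[20,0.78,-0.16,0.1,0,0,0],[20,1.56,-0.33,0.1,0,0,0],[20,2.35,-0.49,0.1,0,0,0],[20,2.9,-0.61,0.1,0,0,0],[20,3.1,-0.65,0.1,0,0,0],[20,3.1,-0.65,0.1,0,0,0]]'
```

```text
time: 23.45
position: [0.6124, 0.0311, 0.0394]
tcp_rot: [-0.0, 0.774, 0.633, -0.0]
contact_force: [0.0, -0.2, -2.0]
width: 0.0396
```

```bash
python3 -m jog '[[20,0.2,-0.04,0,0,0,0],[20,0.3,-0.06,0,0,0,0],[20,0.3,-0.06,0,0,0,0]]'
```

```text
time: 23.7
position: [0.614, 0.0309, 0.0395]
tcp_rot: [-0.001, 0.774, 0.633, -0.001]
contact_force: [-5.1, -0.2, 0.6]
width: 0.0398
```

```bash
python3 -m jog '[[20,0,0,-0.2,0,0,0],[65,0,0,-0.2,0,0,0],[65,0,0,-0.2,0,0,0],[65,0,0,-0.2,0,0,0],[65,0,0,-0.2,0,0,0],[65,0,0,-0.2,0,0,0],[65,0,0,1,0,0,0],[65,0,0,4,0,0,0],[65,0,0,8,0,0,0],[65,0,0,12,0,0,0],[65,0,0,14,0,0,0],[65,0,0,14,0,0,0]]'
python3 - <<'E'
from h import *
s=sensors.state();print(s["position"],s["width"],s["contact_force"])
lids([(.617,.03),(.572,-.299),(.447,-.367)])
p,d,P=shot("side","side17.png")
E
```

```text
time: 24.7
position: [0.6174, 0.0307, 0.1885]
tcp_rot: [0.004, 0.774, 0.633, 0.005]
contact_force: [0.4, -0.5, 0.9]
width: 0.0573
[0.61743926 0.03068466 0.18850251] 0.05731159759795945 [ 0.40948549 -0.47057834  0.86654361]
wrist 0.1168 [614.7  30.5] [39.  38.4]
wrist none
wrist none
side 0.1159 [617.5  48.6] [82.6 36.3]
side 0.1004 [ 571.8 -299.9] [39.8 37.9]
side 0.1005 [ 447.5 -368.3] [40.1 39.1]
scene 0.1183 [615.4  31.8] [37.  35.5]
scene 0.1026 [ 570.9 -296. ] [33.3 38.9]
scene none
```

View pics/side17.png

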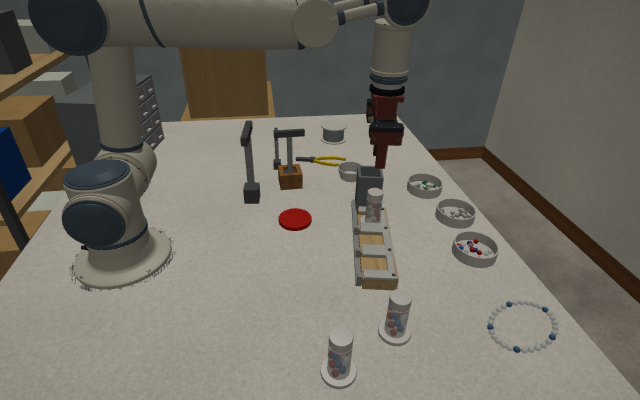

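```bash
python3 -m jog '[[65,-0.5,-4,1,0,0,0],[80,-1,-8,1,0,0,0],[100,-1.6,-12,1,0,0,0],[100,-2.1,-16,1,0,0,0],[100,-2.7,-20,1,0,0,0],[100,-3.2,-24,1,0,0,0],[100,-3.7,-28,1,0,0,0],[100,-4.2,-31.5,1,0,0,0],[100,-4.4,-33,1,0,0,0],[100,-4.4,-33,1,0,0,0],[100,-4.4,-33,1,0,0,0],[100,-4.4,-33,1,0,0,0],[100,-4.4,-33,1,0,0,0],[100,-4.4,-33,1,0,0,0]]'
python3 - <<'E'
from h import *
s=sensors.state();print(s["position"],s["width"],s["q"])
lids([(.572,-.299)]); print(sensors.state()["position"])
E
```

```text
time: 26.07
position: [0.5716, -0.2976, 0.1898]
tcp_rot: [-0.0, 0.774, 0.634, 0.0]
contact_force: [-0.3, -0.5, 0.1]
width: 0.088
[ 0.57157343 -0.29756712  0.18976625] 0.08796216858957977 [-5.32937679e-01  2.10953004e-01  1.11818842e+00  2.68817504e-04
  1.81242440e+00 -1.90525644e+00]
wrist 0.1009 [ 570.9 -298.8] [39.  38.7]
side 0.1006 [ 572.4 -299.7] [39.6 38.4]
scene 0.1021 [ 571.9 -297.5] [36.2 36. ]
[ 0.57139596 -0.29829282  0.18993134]
```

```bash
python3 -m jog '[[100,0,-0.1,-4,0,0,0],[100,0,-0.1,-8,0,0,0],[100,0,-0.1,-12,0,0,0],[100,0,-0.1,-15,0,0,0],[100,0,-0.1,-16.6,0,0,0],[100,0,-0.1,-16.8,0,0,0],[100,0,-0.1,-16.8,0,0,0],[20,0,-0.1,-16.8,0,0,0],[20,0,-0.1,-16.8,0,0,0],[20,0,-0.1,-16.8,0,0,0],[20,0,-0.1,-16.8,0,0,0],[20,0,-0.1,-16.8,0,0,0],[20,0,-0.1,-16.8,0,0,0],[20,0,-0.1,-16.8,0,0,0],[20,0,-0.1,-16.8,0,0,0]]'
```

```text
time: 27.47
position: [0.5711, -0.3001, 0.0217]
tcp_rot: [-0.0, 0.774, 0.633, 0.0]
contact_force: [-0.7, 0.6, 0.9]
width: 0.0396
```

```bash
python3 -m jog '[[20,0,0,3,0,0,0],[20,0,0,6,0,0,0],[20,-1,4,6,0,0,0],[20,-2,8,6,0,0,0],[20,-3,12,6,0,0,0],[20,-4,16,6,0,0,0],[20,-5,20,6,0,0,0],[20,-5.5,24,6,0,0,0],[20,-5.7,26.4,6,0,0,0],[20,-5.7,26.4,6,0,0,0],[20,-5.7,26.4,4,0,0,0],[20,-5.7,26.4,2.2,0,0,0],[20,-5.7,26.4,1.9,0,0,0],[20,-5.7,26.4,1.9,0,0,0],[20,-5.7,26.4,1.9,0,0,0],[20,-5.7,26.4,1.9,0,0,0]]'
python3 - <<'E'
from h import *
s=sensors.state();print(s["position"],s["width"],s["contact_force"])
for n in("side","wrist"):
    p,d,P=shot(n,n+"18.png"); print(n,spots(n,"canister0",P))
E
```

```text
time: 28.8
position: [0.5147, -0.0368, 0.0418]
tcp_rot: [0.001, 0.775, 0.632, 0.001]
contact_force: [0.7, 0.2, -1.6]
width: 0.04
[ 0.51469904 -0.03683265  0.04184472] 0.03996296681237318 [ 0.69316479  0.1927071  -1.57505618]
side [(0.94, array([0.6199, 0.0304, 0.0158])), (0.83, array([ 0.5179, -0.0408,  0.0185])), (0.58, array([ 0.452 , -0.3668, -0.0038]))]
wrist [(0.97, array([ 0.5157, -0.0363,  0.0228]))]
```

View pics/side18.png

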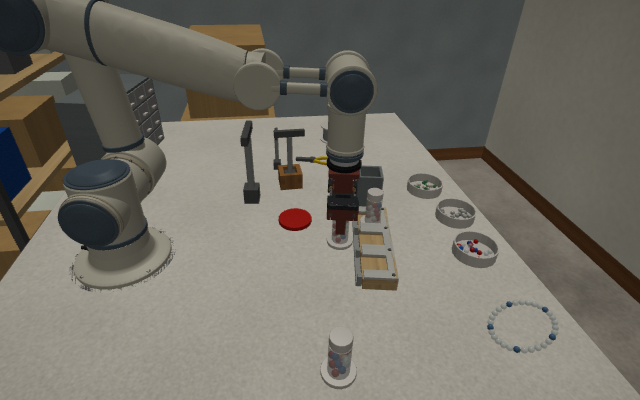

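```bash
python3 -m jog '[[20,0,0,-0.1,0,0,0],[20,0.98,-0.2,-0.1,0,0,0],[20,1.96,-0.41,-0.1,0,0,0],[20,2.94,-0.61,-0.1,0,0,0],[20,3.92,-0.82,-0.1,0,0,0],[20,4.9,-1.02,-0.1,0,0,0],[20,5.88,-1.23,-0.1,0,0,0],[20,6.85,-1.43,-0.1,0,0,0],[20,7.5,-1.57,-0.1,0,0,0],[20,7.83,-1.64,-0.1,0,0,0],[20,7.83,-1.64,-0.1,0,0,0]]'
```

```text
time: 29.92
position: [0.5927, -0.0528, 0.0395]
tcp_rot: [-0.0, 0.774, 0.633, -0.0]
contact_force: [-0.1, 0.3, -1.6]
width: 0.0399
```

```bash
python3 -m jog '[[20,0.25,-0.05,0,0,0,0],[20,0.4,-0.08,0,0,0,0],[20,0.4,-0.08,0,0,0,0]]'
```

```text
time: 30.17
position: [0.5963, -0.0535, 0.0397]
tcp_rot: [0.0, 0.774, 0.633, 0.0]
contact_force: [-0.2, -0.1, -2.0]
width: 0.0396
```

```bash
python3 -m jog '[[20,0.2,-0.04,0,0,0,0],[20,0.3,-0.06,0,0,0,0],[20,0.3,-0.06,0,0,0,0]]'
```

```text
time: 30.42
position: [0.5988, -0.054, 0.0397]
tcp_rot: [-0.0, 0.774, 0.633, -0.0]
contact_force: [-2.7, 0.9, -0.6]
width: 0.0395
```

Contact with the back stop; release.

```bash
python3 -m jog '[[20,0,0,-0.25,0,0,0],[65,0,0,-0.25,0,0,0],[65,0,0,-0.25,0,0,0],[65,0,0,-0.25,0,0,0],[65,0,0,-0.25,0,0,0],[65,0,0,-0.25,0,0,0],[65,0,0,1,0,0,0],[65,0,0,4,0,0,0],[65,0,0,8,0,0,0],[65,0,0,12,0,0,0],[65,0,0,14,0,0,0],[65,0,0,14,0,0,0]]'
python3 - <<'E'
from h import *
s=sensors.state();print(s["position"],s["width"],s["contact_force"])
lids([(.598,-.054),(.447,-.367)])
lids([(.616,.031)],("side","scene"))
E
```

```text
time: 31.42
position: [0.6017, -0.0545, 0.1884]
tcp_rot: [0.005, 0.774, 0.633, 0.004]
contact_force: [0.8, 0.1, 1.3]
width: 0.0567
[ 0.60173591 -0.05445464  0.18842667] 0.056735047569565475 [0.75407449 0.07420493 1.28727377]
wrist 0.1168 [598.1 -54.2] [38.9 38.9]
wrist none
side 0.1158 [598.3 -56.4] [36.8 40. ]
side 0.1005 [ 447.  -368.3] [38.2 39.2]
scene 0.118 [598.7 -53.7] [38.1 39.5]
scene 0.0918 [ 448.3 -349.4] [ 8.5 25.3]
side 0.1159 [614.7  49.5] [36.3 82.2]
scene 0.1183 [615.2  31.4] [37.9 35.6]
```

```bash
python3 -m jog '[[65,-1.5,-3.1,1,0,0,0],[80,-3,-6.2,1,0,0,0],[100,-4.5,-9.4,1,0,0,0],[100,-6,-12.5,1,0,0,0],[100,-7.6,-15.6,1,0,0,0],[100,-9.1,-18.8,1,0,0,0],[100,-10.6,-22,1,0,0,0],[100,-12.2,-25,1,0,0,0],[100,-13.7,-28.2,1,0,0,0],[100,-15.2,-31.3,1,0,0,0],[100,-15.2,-31.3,1,0,0,0],[100,-15.2,-31.3,1,0,0,0],[100,-15.2,-31.3,1,0,0,0],[100,-15.2,-31.3,1,0,0,0]]'
python3 - <<'E'
from h import *
s=sensors.state();print(s["position"],s["width"],s["q"])
lids([(.447,-.367)]); print(sensors.state()["position"])
E
```

```text
time: 32.83
position: [0.4477, -0.3659, 0.1888]
tcp_rot: [-0.001, 0.774, 0.633, 0.0]
contact_force: [0.6, 0.2, 0.4]
width: 0.0877
[ 0.44774074 -0.36589538  0.18882139] 0.08774676537064205 [-7.44246359e-01  3.15243364e-02  1.31356048e+00  4.29309357e-04
  1.79796871e+00 -2.11553498e+00]
wrist 0.1009 [ 446. -367.] [38.7 39.3]
side 0.1004 [ 447.1 -368. ] [38.5 38.2]
scene 0.1028 [ 447.2 -364.4] [37.5 35.6]
[ 0.44797768 -0.36597082  0.18955497]
```

```bash
python3 -m jog '[[100,-0.15,-0.1,-4,0,0,0],[100,-0.15,-0.1,-8,0,0,0],[100,-0.15,-0.1,-12,0,0,0],[100,-0.15,-0.1,-15,0,0,0],[100,-0.15,-0.1,-16.6,0,0,0],[100,-0.15,-0.1,-16.8,0,0,0],[100,-0.15,-0.1,-16.8,0,0,0],[20,-0.15,-0.1,-16.8,0,0,0],[20,-0.15,-0.1,-16.8,0,0,0],[20,-0.15,-0.1,-16.8,0,0,0],[20,-0.15,-0.1,-16.8,0,0,0],[20,-0.15,-0.1,-16.8,0,0,0],[20,-0.15,-0.1,-16.8,0,0,0],[20,-0.15,-0.1,-16.8,0,0,0],[20,-0.15,-0.1,-16.8,0,0,0]]'
```

```text
time: 34.23
position: [0.4458, -0.368, 0.0217]
tcp_rot: [-0.0, 0.774, 0.633, 0.0]
contact_force: [0.3, 0.6, 0.5]
width: 0.0396
```

```bash
python3 -m jog '[[20,0,0,3,0,0,0],[20,0,0,6,0,0,0],[20,0.8,4,6,0,0,0],[20,1.6,8,6,0,0,0],[20,2.5,12,6,0,0,0],[20,3.3,16,6,0,0,0],[20,4.1,20,6,0,0,0],[20,4.8,23,6,0,0,0],[20,5.15,24.7,6,0,0,0],[20,5.15,24.7,6,0,0,0],[20,5.15,24.7,4,0,0,0],[20,5.15,24.7,2.2,0,0,0],[20,5.15,24.7,1.9,0,0,0],[20,5.15,24.7,1.9,0,0,0],[20,5.15,24.7,1.9,0,0,0],[20,5.15,24.7,1.9,0,0,0]]'
python3 - <<'E'
from h import *
s=sensors.state();print(s["position"],s["width"],s["contact_force"])
for n in("side","wrist"):
    p,d,P=shot(n,n+"19.png"); print(n,spots(n,"canister0",P))
E
```

```text
time: 35.57
position: [0.4979, -0.1218, 0.0419]
tcp_rot: [0.001, 0.775, 0.632, 0.0]
contact_force: [1.2, 0.7, -1.5]
width: 0.0395
[ 0.49788926 -0.12180602  0.04191633] 0.03954947156284177 [ 1.17505397  0.66410643 -1.49320342]
side [(0.9, array([ 0.5962, -0.0611,  0.0125])), (0.7, array([0.6154, 0.0284, 0.0162])), (0.59, array([ 0.4996, -0.1238,  0.0197]))]
wrist [(0.63, array([ 0.4981, -0.1228,  0.0233]))]
```

View pics/side19.png

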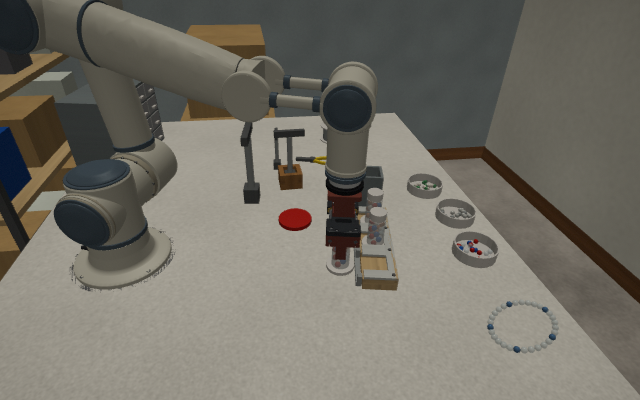

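```bash
python3 -m jog '[[20,0,0,-0.1,0,0,0],[20,0.98,-0.2,-0.1,0,0,0],[20,1.96,-0.41,-0.1,0,0,0],[20,2.94,-0.61,-0.1,0,0,0],[20,3.92,-0.82,-0.1,0,0,0],[20,4.9,-1.02,-0.1,0,0,0],[20,5.88,-1.23,-0.1,0,0,0],[20,6.85,-1.43,-0.1,0,0,0],[20,7.5,-1.57,-0.1,0,0,0],[20,7.83,-1.64,-0.1,0,0,0],[20,8.1,-1.7,-0.1,0,0,0],[20,8.1,-1.7,-0.1,0,0,0]]'
```

```text
time: 36.77
position: [0.5784, -0.1381, 0.0396]
tcp_rot: [-0.0, 0.774, 0.633, -0.0]
contact_force: [-0.6, -0.7, -1.0]
width: 0.0393
```

```bash
python3 -m jog '[[20,0.2,-0.04,0,0,0,0],[20,0.3,-0.06,0,0,0,0],[20,0.3,-0.06,0,0,0,0]]'
```

```text
time: 37.02
position: [0.5812, -0.1386, 0.0397]
tcp_rot: [-0.0, 0.774, 0.633, -0.0]
contact_force: [-1.7, -0.6, -1.9]
width: 0.0398
```

```bash
python3 -m jog '[[20,0.15,-0.03,0,0,0,0],[20,0.2,-0.04,0,0,0,0],[20,0.2,-0.04,0,0,0,0]]'
```

```text
time: 37.27
position: [0.5816, -0.1387, 0.0398]
tcp_rot: [-0.002, 0.774, 0.633, -0.001]
contact_force: [-6.8, 2.0, 1.8]
width: 0.0399
```

```bash
python3 -m jog '[[20,0,0,-0.25,0,0,0],[65,0,0,-0.25,0,0,0],[65,0,0,-0.25,0,0,0],[65,0,0,-0.25,0,0,0],[65,0,0,-0.25,0,0,0],[65,0,0,-0.25,0,0,0],[65,0,0,1,0,0,0],[65,0,0,4,0,0,0],[65,0,0,8,0,0,0],[65,0,0,12,0,0,0],[65,0,0,14,0,0,0],[65,0,0,14,0,0,0]]'
python3 - <<'E'
from h import *
lids([(.580,-.139)])
lids([(.598,-.054),(.616,.031)],("side","scene"))
for n in ("side","wrist"): shot(n,n+"20.png")
E
```

```text
time: 38.27
position: [0.5856, -0.1398, 0.1884]
tcp_rot: [0.005, 0.774, 0.633, 0.003]
contact_force: [-0.2, -0.0, 1.2]
width: 0.0565
wrist 0.1168 [ 581.2 -139.2] [38.9 39. ]
side 0.1157 [ 581.6 -140.9] [38.8 38.1]
scene 0.1182 [ 581.7 -137.4] [38.2 37.1]
side 0.1157 [598.3 -56.5] [38.2 37.4]
side 0.116 [615.2  50.2] [80.8 33.7]
scene 0.1181 [598.  -52.9] [36.8 38.1]
scene 0.1183 [623.2  48.1] [75.9 35.7]
```

View pics/wrist20.png

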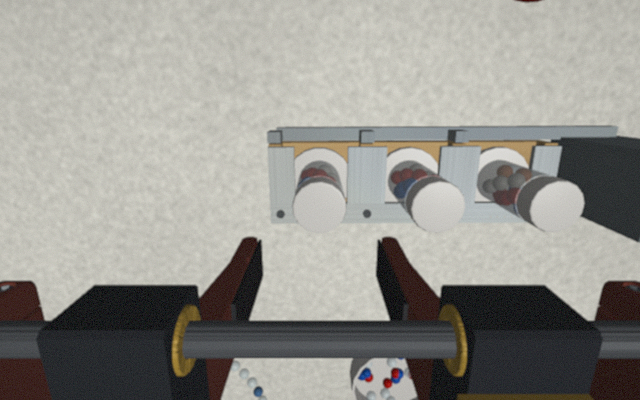

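View pics/side20.png

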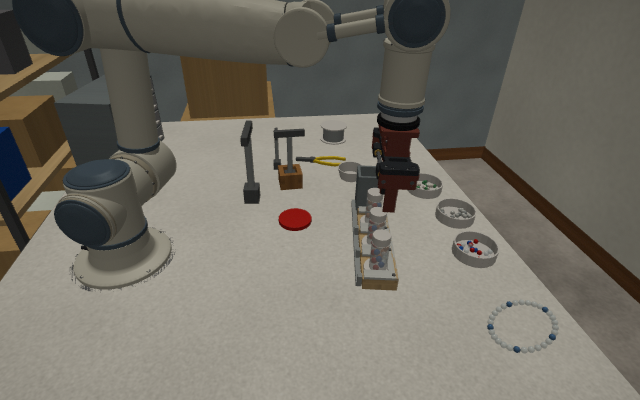

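```bash
python3 -m jog '[[65,0,0,4,0,0,0],[100,0,0,8.5,0,0,0],[100,-1.4,3.8,8.5,0,0,4],[100,-2.8,7.5,8.5,0,0,8],[100,-4.2,11.2,8.5,0,0,13.5],[100,-5.6,15,8.5,0,0,13.5],[100,-7,18.7,8.5,0,0,13.5],[100,-8.4,22.4,8.5,0,0,13.5],[100,-9.8,26.2,8.5,0,0,13.5],[100,-11.2,30,8.5,0,0,13.5],[100,-12.6,33.7,8.5,0,0,13.5],[100,-14,37.4,8.5,0,0,13.5],[100,-15.2,40.6,8.5,0,0,13.5],[100,-15.9,42.5,8.5,0,0,13.5],[100,-15.9,42.5,8.5,0,0,13.5],[100,-15.9,42.5,8.5,0,0,13.5],[100,-15.9,42.5,8.5,0,0,13.5],[100,-15.9,42.5,8.5,0,0,13.5]]'
python3 - <<'E'
from h import *
p,d,P=shot("wrist"); w=cloud(d,P); x,y=.4238,.2863
m=(np.hypot(w[...,0]-x,w[...,1]-y)<.07)&(w[...,2]>.155)&(w[...,2]<.2)
t=w[m]; zt=np.percentile(t[:,2],97); t=t[t[:,2]>zt-.006];print(zt,cv2.minAreaRect((t[:,:2]*1000).astype(np.float32)))
print(sensors.state()["position"],sensors.state()["tcp_rot"])
E
```

```text
time: 40.12
position: [0.4248, 0.2848, 0.2643]
tcp_rot: [0.0, 0.695, 0.719, -0.0]
contact_force: [0.1, -0.6, 0.0]
width: 0.0878
0.1820052658902651 ((422.9406433105469, 286.1573791503906), (89.74989318847656, 13.777064323425293), 1.6483533382415771)
[0.4248803  0.28474003 0.2644665 ] [ 1.12228036e-04  6.95351970e-01  7.18669316e-01 -1.96170747e-04]
```

```bash
python3 -m jog '[[100,-0.2,0.15,0,0,0,0],[100,-0.2,0.15,-3,0,0,0],[100,-0.2,0.15,-6,0,0,0],[100,-0.2,0.15,-9,0,0,0],[100,-0.2,0.15,-11.5,0,0,0],[100,-0.2,0.15,-12.1,0,0,0],[100,-0.2,0.15,-12.1,0,0,0],[0,-0.2,0.15,-12.1,0,0,0],[0,-0.2,0.15,-12.1,0,0,0],[0,-0.2,0.15,-12.1,0,0,0],[0,-0.2,0.15,-12.1,0,0,0],[0,-0.2,0.15,-12.1,0,0,0],[0,-0.2,0.15,-12.1,0,0,0],[0,-0.2,0.15,-12.1,0,0,0],[0,-0.2,0.15,-12.1,0,0,0],[0,-0.2,0.15,-12.1,0,0,0],[0,-0.2,0.15,-12.1,0,0,0],[0,-0.2,0.15,-12.1,0,0,0],[0,-0.2,0.15,-12.1,0,0,0]]'
```

```text
time: 41.75
position: [0.4223, 0.2872, 0.1436]
tcp_rot: [0.0, 0.695, 0.719, -0.0]
contact_force: [-0.1, -1.8, -0.3]
width: 0.0138
```

```bash
python3 -m jog '[[0,0,0,3,0,0,0],[0,0,0,6.5,0,0,0],[0,0,0,10,0,0,0],[0,0,0,15,0,0,0],[0,0,0,15,0,0,0],[0,3,-2.4,15,0,0,-6],[0,6,-4.8,15,0,0,-13],[0,9,-7.2,15,0,0,-13],[0,12,-9.6,15,0,0,-13],[0,15,-12,15,0,0,-13],[0,18,-14.4,15,0,0,-13],[0,19.8,-15.8,15,0,0,-13],[0,20.6,-16.4,15,0,0,-13],[0,20.6,-16.4,15,0,0,-13],[0,20.6,-16.4,15,0,0,-13],[0,20.6,-16.4,15,0,0,-13],[0,20.6,-16.4,15,0,0,-13],[0,20.6,-16.4,15,0,0,-13]]'
python3 - <<'E'
from h import *
keyfoot(np.array([.6275,.1235]),.156); print(sensors.state()["position"])
for n in("scene","side"):
    p,d,P=shot(n); print(spots(n,"lug_mid",P)[:1],spots(n,"canister0",P))
E
```

```text
time: 43.25
position: [0.6275, 0.1246, 0.2945]
tcp_rot: [0.0, 0.771, 0.637, 0.001]
contact_force: [0.3, -1.0, -3.4]
width: 0.0141
scene [0.004  0.0026 0.0011] zmin 0.1569
side [-0.0027 -0.001   0.0001] zmin 0.1544
level 0 [0.6254 0.128 ]
level 1 [0.6273 0.1283]
level 2 [0.6282 0.127 ]
[0.6277362  0.12423527 0.29433653]
[(0.52, array([ 0.5461, -0.0871,  0.0375]))] [(0.57, array([ 0.6014, -0.053 ,  0.0132])), (0.5, array([ 0.5825, -0.1375,  0.0181]))]
[(0.84, array([ 0.5517, -0.0858,  0.0326]))] [(0.78, array([0.6194, 0.0288, 0.0159])), (0.75, array([ 0.585 , -0.1363,  0.0142])), (0.63, array([ 0.5973, -0.058 ,  0.0155]))]
```

```bash
python3 -m jog '[[0,0.25,-0.1,0,0,0,0],[0,0.25,-0.1,-2,0,0,0],[0,0.25,-0.1,-4,0,0,0],[0,0.25,-0.1,-6,0,0,0],[0,0.25,-0.1,-8,0,0,0],[0,0.25,-0.1,-9.5,0,0,0],[0,0.25,-0.1,-10.5,0,0,0],[0,0.25,-0.1,-11,0,0,0],[0,0.25,-0.1,-11.5,0,0,0],[0,0.25,-0.1,-11.5,0,0,0]]'
```

```text
time: 44.48
position: [0.6308, 0.1223, 0.1783]
tcp_rot: [-0.0, 0.772, 0.636, -0.0]
contact_force: [-1.4, 0.6, -3.9]
width: 0.0141
```

```bash
python3 -m jog '[[0,0,0,-0.5,0,0,0],[0,0,0,-0.9,0,0,0],[0,0,0,-1.3,0,0,0],[0,0,0,-1.6,0,0,0],[0,0,0,-2,0,0,0],[0,0,0,-2,0,0,0]]'
```

```text
time: 44.98
position: [0.6304, 0.1224, 0.1574]
tcp_rot: [-0.0, 0.772, 0.636, -0.001]
contact_force: [-0.2, -0.3, -3.8]
width: 0.0139
```

```bash
python3 -m jog '[[0,-0.1,0.1,0,0,0,-6],[0,-0.2,0.1,0,0,0,-12],[0,-0.2,0.1,0,0,0,-18],[0,-0.2,0.1,0,0,0,-24],[0,-0.2,0.1,0,0,0,-30],[0,-0.2,0.1,0,0,0,-36],[0,-0.2,0.1,0,0,0,-42],[0,-0.2,0.1,0,0,0,-48],[0,-0.2,0.1,0,0,0,-54],[0,-0.2,0.1,0,0,0,-60],[0,-0.2,0.1,0,0,0,-66],[0,-0.2,0.1,0,0,0,-70],[0,-0.2,0.1,0,0,0,-70]]'
python3 - <<'E'
from h import *
s=sensors.state();print(s["ft_torque"],s["contact_force"],s["width"])
for n in("scene","side"):
    p,d,P=shot(n,n+"21.png")
    print(spots(n,"lug_mid",P))
E
```

```text
time: 46.07
position: [0.6283, 0.1232, 0.1587]
tcp_rot: [0.0, 0.997, 0.077, -0.001]
contact_force: [-1.4, -1.4, -1.7]
width: 0.0137
[-0.28786381  0.57212353  0.09287909] [-1.35839866 -1.39003417 -1.72633327] 0.013733666413741323
[]
[(0.91, array([ 0.5539, -0.0584,  0.033 ])), (0.17, array([ 0.5991, -0.059 ,  0.013 ]))]
```

```bash
python3 -m jog '[[0,0,0,0,0,0,-4],[0,0,0,0,0,0,-8],[0,0,0,0,0,0,-12],[0,0,0,0,0,0,-15],[0,0,0,0,0,0,-15]]'
python3 - <<'E'
from h import *
s=sensors.state();print(s["ft_torque"],s["contact_force"],s["width"])
for n in("scene","side"):
    p,d,P=shot(n,n+"22.png")
    print(spots(n,"lug_mid",P))
E
```

```text
time: 46.68
position: [0.6286, 0.1234, 0.1587]
tcp_rot: [0.0, 0.999, -0.053, -0.0]
contact_force: [-2.8, -1.6, -1.9]
width: 0.0136
[-0.22541781  0.81197359  0.02890976] [-2.76395944 -1.57721368 -1.9320707 ] 0.013613087124730895
[]
[(0.93, array([ 0.5589, -0.0514,  0.0352]))]
```

```bash
python3 -m jog '[[0,0,0,0,0,0,-2],[0,0,0,0,0,0,-4],[0,0,0,0,0,0,-4]]'
python3 - <<'E'
from h import *
s=sensors.state();print(s["ft_torque"],s["contact_force"],s["width"])
for n in("scene","side"):
    p,d,P=shot(n,n+"23.png")
    print(spots(n,"lug_mid",P))
shot("wrist","w23.png")
E
```

```text
time: 47.13
position: [0.629, 0.1237, 0.1587]
tcp_rot: [-0.0, 0.996, -0.087, 0.0]
contact_force: [-2.0, 0.0, -3.1]
width: 0.0138
[-0.00648999  0.5853341   0.43622594] [-2.03073435  0.04360993 -3.10561213] 0.013833434631660809
[]
[(0.82, array([ 0.555 , -0.0511,  0.0353])), (0.22, array([ 0.5366,  0.4226, -0.0015]))]
```

View pics/w23.png

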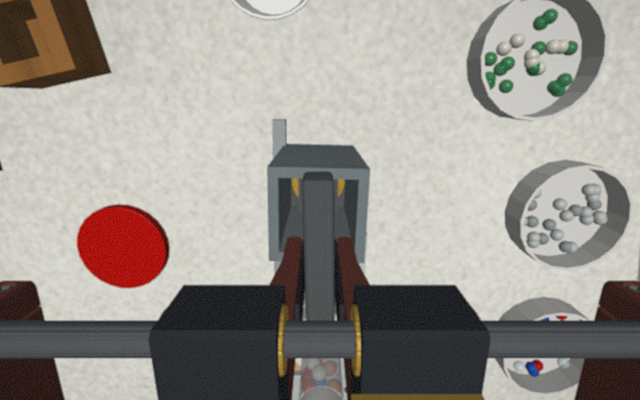

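```bash
python3 -m jog '[[0,0,0,0,0,0,6],[0,0,0,0,0,0,12],[0,0,0,2,0,0,12],[0,0,0,5,0,0,12],[0,0,0,8,0,0,12],[0,0,0,12,0,0,12],[0,0,0,14.5,0,0,12],[0,0,0,14.5,0,0,12],[0,-3,2.4,14.5,0,0,12],[0,-6,4.8,14.5,0,0,12],[0,-9,7.2,14.5,0,0,12],[0,-12,9.6,14.5,0,0,12],[0,-15,12,14.5,0,0,12],[0,-18,14.4,14.5,0,0,12],[0,-20,15.8,14.5,0,0,12],[0,-20.5,16.2,12,0,0,12],[0,-20.5,16.2,9,0,0,12],[0,-20.5,16.2,7,0,0,12],[0,-20.5,16.2,7,0,0,12],[0,-20.5,16.2,7,0,0,12]]'
python3 - <<'E'
from h import *
for n in ("scene","side"):
    p,d,P=shot(n,n+"24.png"); print(spots(n,"lug_mid",P))
print(sensors.state()["position"],sensors.state()["tcp_rot"])
keyfoot(np.array([.4235,.2863]),.088)
print(sensors.state()["position"])
E
```

```text
time: 49.05
position: [0.4231, 0.285, 0.2262]
tcp_rot: [0.001, 1.0, 0.017, -0.002]
contact_force: [-0.4, -0.2, -3.2]
width: 0.0138
[(0.55, array([ 0.5519, -0.0558,  0.0397]))]
[(0.82, array([ 0.5543, -0.0481,  0.0343])), (0.64, array([ 0.598 , -0.0586,  0.0125]))]
[0.42461298 0.2855771  0.23051382] [-7.74543934e-04  9.99850262e-01  1.72305814e-02  1.40026827e-03]
scene [-0.0016 -0.0021 -0.0021] zmin 0.0936
side [0.0031 0.0025 0.0014] zmin 0.0918
level 0 [0.4271 0.2895]
level 1 [0.4261 0.2866]
level 2 [0.4245 0.2838]
[0.42448126 0.28557427 0.23016634]
```

```bash
python3 -m jog '[[0,-0.15,0,-2,0,0,0],[0,-0.15,0,-4,0,0,0],[0,-0.15,0,-5,0,0,0],[0,-0.15,0,-6,0,0,0],[0,-0.15,0,-7,0,0,0],[0,-0.15,0,-8,0,0,0],[0,-0.15,0,-8.5,0,0,0],[0,-0.15,0,-8.5,0,0,0],[0,-0.15,0,-8.5,0,0,0]]'
```

```text
time: 50.1
position: [0.4224, 0.2855, 0.144]
tcp_rot: [-0.0, 1.0, 0.017, 0.0]
contact_force: [-0.1, 0.4, -2.8]
width: 0.0139
```

```bash
python3 -m jog '[[0,0,0,-0.1,0,0,0],[0,0,0,-0.2,0,0,0],[0,0,0,-0.2,0,0,0]]'
```

```text
time: 50.35
position: [0.4228, 0.2859, 0.1438]
tcp_rot: [-0.001, 1.0, 0.018, 0.001]
contact_force: [-1.8, 0.0, 5.7]
width: 0.0139
```

```bash
python3 -m jog '[[0,0,0,0.1,0,0,0],[100,0,0,0.1,0,0,0],[100,0,0,0.1,0,0,0],[100,0,0,0.1,0,0,0],[100,0,0,0.1,0,0,0],[100,0,0,0.1,0,0,0],[100,0,0,0.1,0,0,0],[100,0,0,0.1,0,0,0],[100,0,0,4,0,0,0],[100,0,0,8,0,0,0],[100,0,0,12,0,0,0],[100,0,0,14,0,0,0],[100,0,0,14,0,0,0],[100,0,0,14,0,0,0]]'
python3 - <<'E'
from h import *
keyfoot(np.array([.4235,.2863]),.006)
for n in("scene","side","wrist"):
    p,d,P=shot(n,n+"25.png"); w=cloud(d,P); x,y=.4238,.2863
    m=(np.hypot(w[...,0]-x,w[...,1]-y)<.07)&(w[...,2]>.155)&(w[...,2]<.2)
    t=w[m]; zt=np.percentile(t[:,2],97); t=t[t[:,2]>zt-.006];print(n,zt,cv2.minAreaRect((t[:,:2]*1000).astype(np.float32)))
    print(spots(n,"lug_mid",P)[:2],spots(n,"redlid",P)[:1],spots(n,"tub",P)[:1],spots(n,"pliers",P)[:1])
lids([(.581,-.139),(.598,-.054)],("side","scene"))
E
```

```text
time: 51.52
position: [0.4228, 0.2857, 0.283]
tcp_rot: [-0.001, 1.0, 0.017, 0.001]
contact_force: [-1.0, -0.7, 0.1]
width: 0.0876
scene [-0.0009  0.0003  0.0003] zmin -0.0025
side [ 0.0006 -0.0003 -0.0006] zmin -0.0038
level 0 [0.4239 0.2852]
level 1 [0.4231 0.2862]
level 2 [0.4228 0.2855]
scene 0.18340953691375048 ((421.810791015625, 284.8846435546875), (15.541872024536133, 90.70925903320312), 1.8572535514831543)
[(0.44, array([ 0.5495, -0.0544,  0.036 ]))] [(0.65, array([ 0.415 ,  0.0839, -0.0019]))] [(0.89, array([ 0.6236,  0.3051, -0.    ]))] [(0.83, array([0.5407, 0.4198, 0.0007]))]
side 0.18086998508437507 ((422.6513977050781, 284.51611328125), (13.652839660644531, 93.7156982421875), 1.8997420072555542)
[(0.72, array([ 0.5817, -0.14  ,  0.012 ])), (0.58, array([ 0.5569, -0.0476,  0.0366]))] [(0.64, array([ 0.4164,  0.0885, -0.0045]))] [(0.74, array([ 0.6194,  0.3032, -0.0025]))] [(0.84, array([ 0.5395,  0.4199, -0.0011]))]
wrist 0.18202909531324066 ((422.2540588378906, 285.35723876953125), (13.72745418548584, 89.28990936279297), 2.376316547393799)
[(0.63, array([ 0.5563, -0.0532,  0.0356]))] [(0.78, array([ 0.4208,  0.0854, -0.0021]))] [(0.77, array([0.6186, 0.3069, 0.0016]))] [(0.93, array([0.5419, 0.4207, 0.0041]))]
side 0.1159 [ 582.4 -140.8] [39.5 37.2]
side 0.1161 [597.9 -56.3] [37.2 38.3]
scene 0.1183 [ 581.5 -139.4] [37.2 38.3]
scene 0.1179 [598.6 -53.2] [37.5 36.8]
```

View pics/scene25.png

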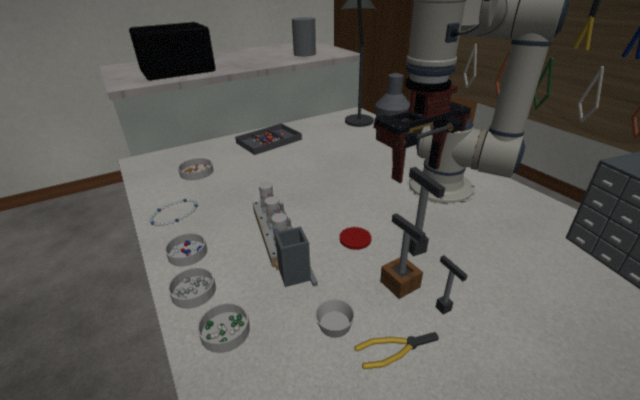

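View pics/side25.png

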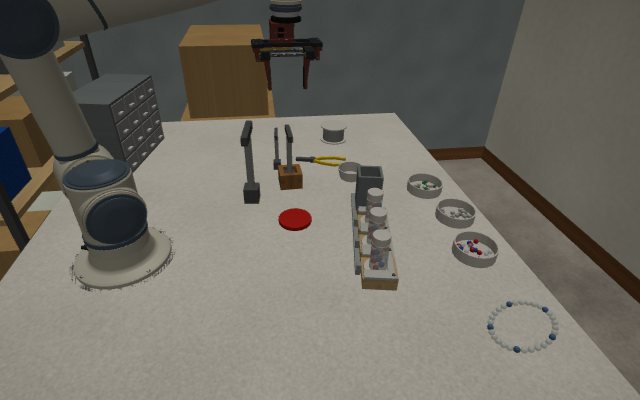

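View pics/wrist25.png

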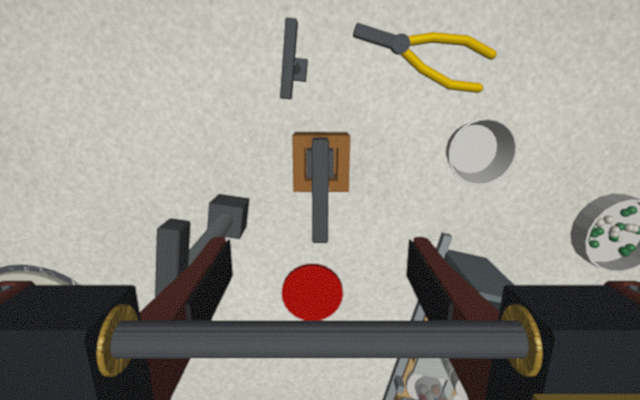

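```bash
python3 -m jog '[[100,2,-3.2,0,0,0,0],[100,4,-6.4,0,0,0,0],[100,6,-9.6,0,0,0,0],[100,8,-12.8,0,0,0,0],[100,10,-16,0,0,0,0],[100,12,-19.2,0,0,0,0],[100,14,-22.4,0,0,0,0],[100,16,-25.6,0,0,0,0],[100,17.8,-26.5,0,0,0,0],[100,17.8,-26.5,0,0,0,0],[100,17.8,-26.5,0,0,0,0],[100,17.8,-26.5,0,0,0,0],[100,17.8,-26.5,0,0,0,0]]'
python3 - <<'E'
from h import *
p,d,P=shot("wrist","w26.png"); print(spots("wrist","lug_mid",P),spots("wrist","stem_top",P)); print(sensors.state()["position"])
lids([(.615,.031),(.581,-.139),(.598,-.054)])
E
```

```text
time: 53.55
position: [0.5997, 0.0215, 0.2823]
tcp_rot: [-0.0, 1.0, 0.018, 0.0]
contact_force: [-0.5, 0.6, -0.7]
width: 0.0875
[(0.95, array([ 0.5551, -0.0529,  0.0365]))] [(0.77, array([0.629 , 0.1209, 0.0494]))]
[0.59981005 0.02140775 0.2824144 ]
wrist 0.117 [616.   30.9] [38.3 38.7]
wrist 0.1167 [ 582.  -132.8] [38.8 28.1]
wrist 0.1168 [599.3 -53.9] [37.7 39.3]
side 0.1158 [615.3  49.5] [36.5 81.6]
side 0.1161 [ 582.5 -140.7] [38.9 39.3]
side 0.1157 [598.3 -55.7] [36.9 38. ]
scene 0.1182 [615.4  31.8] [40.  35.6]
scene 0.1179 [ 581.8 -135.9] [40.4 37.7]
scene 0.118 [598.4 -54.1] [38.3 37.4]
```

View pics/w26.png

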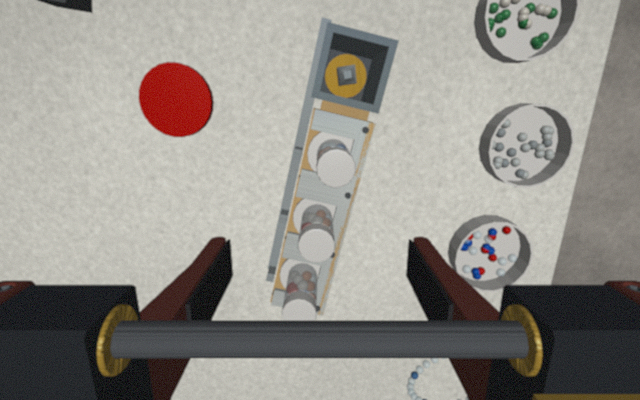

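```bash
python3 -c "
from workcell import r
print(r.finish_job())"
```

```text
the job is handed in; nothing more can be done
None
```

I unlocked the dock with the T-key, slid all three canisters fully home, locked them in and put the key back upright in its stand. I handed the job in at about 54 s; no verdict was reported.

**Last checks:**
- **Canisters:** lid tops read 116–118 mm, against 116 mm expected for seated ones, and each canister is within about 3 mm of its seat. The +y one was read only by the wrist camera at the last look, because the side camera mixed it up with the tower. Each had been pushed until the force sensor showed contact with the back stop.
- **Lock:** the key reached the clockwise stop, where the torque rose to 0.44 N m. The middle lug reads (0.555, −0.053), the same as at the start, and the stem looks locked in the last wrist picture.
- **Key:** it stands about 1.5 mm from the stand's axis, its top at 181–182 mm, with no visible tilt. The gripper is open and clear of everything.
- **Bystanders:** the red lid, tub and pliers have not moved by more than the few millimetres of measurement noise.

**What disagreed with the description:**
- **Fingertips:** they end about 20 mm short of the reported TCP, so the first grasp on the key closed on air. I measured the offset and used it for every later grasp.
- **Knocked canister:** one canister was knocked about 3 cm aside during the run. I found it again before grasping.

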